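# Stack the paint tins with boards between them

## Task

Pack up the paint tins for carrying: stack all of them in one upright column, squarely on the rubber mat, with the one full tin (it looks like the others but is clearly heavier) at the very bottom, and lay exactly one grey board squarely on top of each tin before the next tin goes on. Finish by standing the iron weight squarely on the topmost board. Leave spare boards well away from the mat, and the roller, bottle, jar and scraper where they are.

Things in the scene. Friction and masses are not known exactly. Their poses are not given: they have to be found in the camera images.
- tin1: one of 3 or 4 closed, identical-looking paint tins: flat bare-metal box 120 (x) x 62 (y) x 40 mm high, dark lid seam; origin at the centre of the underside, z up. Exactly one tin present is full (0.50 to 0.63 kg), all others nearly empty (0.16 to 0.24 kg): felt only by lifting. None when absent. Either end may point either way
- tin2: one of 3 or 4 closed, identical-looking paint tins: flat bare-metal box 120 (x) x 62 (y) x 40 mm high, dark lid seam; origin at the centre of the underside, z up. Exactly one tin present is full (0.50 to 0.63 kg), all others nearly empty (0.16 to 0.24 kg): felt only by lifting. None when absent. Either end may point either way
- tin3: one of 3 or 4 closed, identical-looking paint tins: flat bare-metal box 120 (x) x 62 (y) x 40 mm high, dark lid seam; origin at the centre of the underside, z up. Exactly one tin present is full (0.50 to 0.63 kg), all others nearly empty (0.16 to 0.24 kg): felt only by lifting. None when absent. Either end may point either way
- tin4: one of 3 or 4 closed, identical-looking paint tins: flat bare-metal box 120 (x) x 62 (y) x 40 mm high, dark lid seam; origin at the centre of the underside, z up. Exactly one tin present is full (0.50 to 0.63 kg), all others nearly empty (0.16 to 0.24 kg): felt only by lifting. None when absent. Either end may point either way
- sheet1: one of four identical plain grey boards (separators), 130 (its x) x 68 (its y) x 8 mm, 0.06 kg; origin at the centre of the underside, z up. They start in one pile lying on the table, sheet1 at the bottom, sheet4 on top
- sheet2: one of four identical plain grey boards (separators), 130 (its x) x 68 (its y) x 8 mm, 0.06 kg; origin at the centre of the underside, z up. They start in one pile lying on the table, sheet1 at the bottom, sheet4 on top
- sheet3: one of four identical plain grey boards (separators), 130 (its x) x 68 (its y) x 8 mm, 0.06 kg; origin at the centre of the underside, z up. They start in one pile lying on the table, sheet1 at the bottom, sheet4 on top
- sheet4: one of four identical plain grey boards (separators), 130 (its x) x 68 (its y) x 8 mm, 0.06 kg; origin at the centre of the underside, z up. They start in one pile lying on the table, sheet1 at the bottom, sheet4 on top
- iron: flat iron weight, 0.8 kg: dark steel slab 110 (its x) x 60 (its y) x 16 mm high with a wooden grip bar standing on its middle, 60 (x) x 22 (y) mm, from 16 to 50 mm above the underside; origin at the centre of the underside, z up
- mat (a point): centre of the top face of a thin black rubber mat, 130 (x) x 70 (y) mm, on a plywood carrying board 240 x 110 mm that is fixed to the table; the top of the mat is 14 mm above the table, z up, x along the mat's long side
- brayer: bystander: ink roller lying on the table, roller 90 mm wide, 32 mm high, about 150 mm long; origin under the roller
- spray_bottle: bystander: pale translucent bottle with a blue cap, 60 mm across, 150 mm high; origin at the centre of its underside
- ink_jar: bystander: glass jar with a black cap, 64 mm across, 70 mm high; origin at the centre of its underside
- scraper: bystander: long flat spatula lying on the table; origin at its middle

How it is judged:
On the way, in this order (a step that is already met when the one before it is completed fails the run):
1. the full (heavy) tin stands squarely on the rubber mat, let go (horizontal distance between tin3 and mat below 0.013 m and angle between the x axis of tin3 and the x axis of mat, either way round below 0.14 rad and angle between tin3's own z axis and vertical below 0.06 rad and z of tin3 in the frame of mat between -0.0035 and 0.0035 m and contact force between tin3 and the fingers below 0.05 N), for 0.2 s.
2. a grey board lies squarely on the full tin, let go (((horizontal distance between sheet1 and mat below 0.013 m and angle between the x axis of sheet1 and the x axis of mat, either way round below 0.14 rad and angle between sheet1's own z axis and vertical below 0.06 rad and z of sheet1 in the frame of mat between 0.0365 and 0.0435 m and contact force between sheet1 and the fingers below 0.05 N) or (horizontal distance between sheet2 and mat below 0.013 m and angle between the x axis of sheet2 and the x axis of mat, either way round below 0.14 rad and angle between sheet2's own z axis and vertical below 0.06 rad and z of sheet2 in the frame of mat between 0.0365 and 0.0435 m and contact force between sheet2 and the fingers below 0.05 N) or (horizontal distance between sheet3 and mat below 0.013 m and angle between the x axis of sheet3 and the x axis of mat, either way round below 0.14 rad and angle between sheet3's own z axis and vertical below 0.06 rad and z of sheet3 in the frame of mat between 0.0365 and 0.0435 m and contact force between sheet3 and the fingers below 0.05 N) or (horizontal distance between sheet4 and mat below 0.013 m and angle between the x axis of sheet4 and the x axis of mat, either way round below 0.14 rad and angle between sheet4's own z axis and vertical below 0.06 rad and z of sheet4 in the frame of mat between 0.0365 and 0.0435 m and contact force between sheet4 and the fingers below 0.05 N))), for 0.2 s.
3. another tin stands squarely on that board, let go (((horizontal distance between tin1 and mat below 0.013 m and angle between the x axis of tin1 and the x axis of mat, either way round below 0.14 rad and angle between tin1's own z axis and vertical below 0.06 rad and z of tin1 in the frame of mat between 0.0445 and 0.0515 m and contact force between tin1 and the fingers below 0.05 N) or (horizontal distance between tin2 and mat below 0.013 m and angle between the x axis of tin2 and the x axis of mat, either way round below 0.14 rad and angle between tin2's own z axis and vertical below 0.06 rad and z of tin2 in the frame of mat between 0.0445 and 0.0515 m and contact force between tin2 and the fingers below 0.05 N) or (horizontal distance between tin4 and mat below 0.013 m and angle between the x axis of tin4 and the x axis of mat, either way round below 0.14 rad and angle between tin4's own z axis and vertical below 0.06 rad and z of tin4 in the frame of mat between 0.0445 and 0.0515 m and contact force between tin4 and the fingers below 0.05 N))), for 0.2 s.
At the end, for the whole second after the job is handed in: All tins present, one board on each, and the iron form one column, full tin lowest, iron on top: each within 13 mm of the mat centre from above, 0.14 rad of its long axis, 0.06 rad of level, heights within 3.5 mm, at rest; spare boards over 10 cm from the mat centre (horizontal distance between each of tin3, tin1, tin2, tin4, iron and mat below 0.013 m and angle between the x axis of each of tin3, tin1, tin2, tin4, iron and the x axis of mat, either way round below 0.14 rad and angle between each of tin3, tin1, tin2, tin4, iron's own z axis and vertical below 0.06 rad and z of tin3 in the frame of mat between -0.0035 and 0.0035 m and linear speed of each of tin3, tin1, tin2, tin4, iron below 0.02 m/s and (z of tin1 in the frame of mat between 0.0445 and 0.0515 m or z of tin1 in the frame of mat between 0.0925 and 0.0995 m or z of tin1 in the frame of mat between 0.1405 and 0.1475 m) and (z of tin2 in the frame of mat between 0.0445 and 0.0515 m or z of tin2 in the frame of mat between 0.0925 and 0.0995 m or z of tin2 in the frame of mat between 0.1405 and 0.1475 m) and (z of tin4 in the frame of mat between 0.0445 and 0.0515 m or z of tin4 in the frame of mat between 0.0925 and 0.0995 m or z of tin4 in the frame of mat between 0.1405 and 0.1475 m) and (z of iron in the frame of mat between 0.1405 and 0.1475 m or z of iron in the frame of mat between 0.1885 and 0.1955 m) and z of each of tin1, tin2, tin3, tin4 in the frame of iron below -0.03 m and (horizontal distance between sheet1 and mat above 0.1 m or (horizontal distance between sheet1 and mat below 0.013 m and angle between the x axis of sheet1 and the x axis of mat, either way round below 0.14 rad and angle between sheet1's own z axis and vertical below 0.06 rad)) and (horizontal distance between sheet2 and mat above 0.1 m or (horizontal distance between sheet2 and mat below 0.013 m and angle between the x axis of sheet2 and the x axis of mat, either way round below 0.14 rad and angle between sheet2's own z axis and vertical below 0.06 rad)) and (horizontal distance between sheet3 and mat above 0.1 m or (horizontal distance between sheet3 and mat below 0.013 m and angle between the x axis of sheet3 and the x axis of mat, either way round below 0.14 rad and angle between sheet3's own z axis and vertical below 0.06 rad)) and (horizontal distance between sheet4 and mat above 0.1 m or (horizontal distance between sheet4 and mat below 0.013 m and angle between the x axis of sheet4 and the x axis of mat, either way round below 0.14 rad and angle between sheet4's own z axis and vertical below 0.06 rad))); the robot touches nothing.
It fails at once if the brayer is shifted by more than 3 cm (distance of brayer from where it was at the start of the episode above 0.03 m).
It fails at once if the spray bottle is shifted by more than 3 cm (distance of spray_bottle from where it was at the start of the episode above 0.03 m).
It fails at once if the ink jar is shifted by more than 3 cm (distance of ink_jar from where it was at the start of the episode above 0.03 m).
It fails at once if the scraper is shifted by more than 3 cm (distance of scraper from where it was at the start of the episode above 0.03 m).
Of tin1, tin2, tin4 only 2 to 3 are there at a start; the rules pass over those that are not, and their reading is None.
At some moment in a run one of iron may be knocked a few centimetres aside while the robot is not near it.
Once in a run the grip may slacken for a moment while it holds something.
It also fails if it takes over 210 s, if anything falls off the work surface, if the arm or the gripper's body presses on something with over 40 N, if the wrist force passes 120 N, or if a joint passes its speed limit or range.

## Robot

A 6-joint arm with a two-finger parallel gripper is mounted at the origin on the work surface. World frame = base frame: x ahead of the robot, y to its left, z up, the work surface at z = 0. Lengths are in m, angles in rad, forces in N, time in s.
With the tool pointing down it reaches from about 0.325 to 1 m from the base axis. Payload 5.1 kg.
Tool frame: the origin (TCP) lies at the very end of the fingers, on their centre line; the grasp point (between the pads) lies 19 mm behind it (robot.hold_point_z is the z of the grasp point in the tool frame, in m); z points along the fingers, y is the line along which they close (so a half turn about z gives the same grasp; the last joint's range is limited). The gripper opens to 85 mm and grips with 20 to 120 N. Pads are 22 mm wide; open, the fingers measure 114 mm over their backs; the gripper's body (76 mm by 85 mm) begins 54 mm behind the grasp point. The pads swing forward as they close: fully open they stand 13 mm farther back than shut.
Start: joints at [1.15, 0.124, 1.65, -0, 1.367, -0.083], TCP at [0.215, 0.613, 0.231] pointing down, gripper open.
Joint ranges: [-2.61, 2.61], [-1.02, 2.33], [0.03, 2.71], [-1.35, 4.49], [0.32, 2.68], [-2.91, 2.91]. Speed limits (rad/s): [2.57, 2.57, 3.14, 3.14, 3.14, 3.14].

## Interface

Orientations are given as [roll, pitch, yaw] about the fixed x, y, z axes, in that order (R = Rz(yaw) Ry(pitch) Rx(roll)).
In Python, from workcell import robot gives the robot as it stands.
- The arm moves only by the tool arm_command, never from a script. Its argument "targets" is text: rows parted by semicolons, each of 6 numbers parted by spaces: the shift along the tool's x, y, z as a fraction of full scale, then the turn, a rotation vector about the tool's x, y, z as a fraction of full scale. A call has 1 to 20 rows; each row shifts and turns the commanded pose from where the row before left it, along the tool's axes as they then stand; what a row does not reach is not made up. Full scale, the value 1, is 30 mm for a shift and 10 degrees for a turn. A row lasts 1/8 s, in which the tool goes at most 62.5 mm and 10.7 degrees, less where a joint would pass 70% of its speed; a pose out of reach is approached as far as the arm can. A call with a number of a shift or a turn outside -1 to 1 is refused whole. A call with a gripper value outside its range is refused whole. "fingers" is the opening, from 0 (shut) to 1 (fully open), set as the call begins (left out, the last holds). The fingers move at their own pace and stop on an object; "grip_force" is the grip in N (left out, the last holds). Time passes only in rows, so rows that do not move let the fingers close. It gives the time, the measured TCP pose, the force, the opening and the grip force at its end, in the units of the state.
- robot.observe(): the state, without advancing time (a new reading comes with each control period).
- robot.get_image(name): name is "scene" or "top" or "wrist"; returns the picture (384x512x3 uint8, red, green, blue); there is no depth.
- robot.camera_params(name): a dict with "camera_matrix" (3x3 intrinsics, pixels), "dist_coeffs" ([k1, k2, p1, p2, k3] as OpenCV has them; the pictures are not rectified), "R" (3x3) and "t" (3): a world point X has camera coordinates R X + t. Camera axes: x right, y down, z forward; pixel columns grow to the right and rows downward; lengths in m; the calibration is good to about 2 mm. A picture is of the moment at which its call begins: read the wrist's pose just before it. camera_params takes no time and is no camera call; for the wrist camera it gives the pose at the moment of the call.
- robot.sign_off(): hands the job in; it is judged then, once.
The state is a dict: "time_s": time; "joints": joint angles; "qd": joint speeds; "joint_efforts": joint torques, N m; "eef_pos": TCP position; "ee_rot": TCP orientation; "ft_force": force on the tool from outside, world axes, zero at the start; "torque": the same for the moment, N m; "grip_width": finger opening in m; "grip_force": force on a finger pad.
Only numpy, scipy, OpenCV 4.12 (cv2) and the standard library are available. Lean on these libraries where they do the work, as an engineer would, in place of code of your own. Each camera call takes 0.05 s, during which the arm holds its last target. There are 200 camera calls.

## Working session

There is one attempt and no reset: what is moved stays moved. The work goes in short steps, Python scripts to look and compute and a tool call to move; the robot and the scene stay as the last step left them, time stands still between calls to the robot, and variables do not carry over. Pictures are saved under pics/ and viewed, at most 14 in all, crops included, and the job is handed in when it is done.

Besides the shell and the picture viewer there is one more tool, called as name(argument=value, ...), one argument or row to a line, values as JSON. arm_command: Moves the arm, as the interface text tells. Shift numbers are shares of 30 mm and turn numbers shares of 10 degrees, none past 1 either way. Its arguments: {"type":"object","properties":{"targets":{"type":"string"},"fingers":{"type":"number"},"grip_force":{"type":"number"}},"required":["targets"]}

```bash
mkdir -p pics; ls; python3 - <<'E'
from workcell import robot
import cv2,numpy as np
for n in ("top","scene"):
    im=robot.get_image(n); cv2.imwrite(f"pics/{n}0.png",cv2.resize(im[:,:,::-1],None,fx=1.5,fy=1.5,interpolation=cv2.INTER_CUBIC)); np.save(f"pics/{n}0.npy",im)
    p=robot.camera_params(n); print(n,{k:np.round(v,4).tolist() for k,v in p.items()})
s=robot.observe();print(s, robot.hold_point_z)
E
```

```text
pics
top {'camera_matrix': [[403.6726, 0.0, 257.6052], [0.0, 403.6726, 195.2957], [0.0, 0.0, 1.0]], 'dist_coeffs': [-0.1179, 0.0, 0.0, 0.0, 0.0], 'R': [[-0.0181, -0.9997, -0.016], [-0.9933, 0.0198, -0.1135], [0.1138, 0.0138, -0.9934]], 't': [0.0801, 0.5977, 1.0131]}
scene {'camera_matrix': [[456.3336, 0.0, 254.1232], [0.0, 456.3336, 191.9395], [0.0, 0.0, 1.0]], 'dist_coeffs': [0.0, 0.0, 0.0, 0.0, 0.0], 'R': [[-0.4292, 0.9031, 0.0161], [0.6644, 0.3278, -0.6716], [-0.6118, -0.2775, -0.7407]], 't': [0.2075, -0.392, 1.7262]}
{'time_s': 0.1, 'joints': array([ 1.15039094e+00,  1.24473090e-01,  1.65154412e+00,  4.79972861e-05,
        1.36751974e+00, -8.26056243e-02]), 'qd': array([-0.00036617, -0.00034717, -0.00061132, -0.00155602,  0.00082798,
       -0.001802  ]), 'joint_efforts': array([ 1.79912381e-04, -4.24934077e+01, -3.66652358e+01, -2.16119747e-05,
        3.96653792e-03,  1.78895311e-05]), 'eef_pos': array([0.21520777, 0.61274801, 0.23015052]), 'ee_rot': array([-3.13965886e+00, -2.07257053e-04,  2.80378296e+00]), 'ft_force': array([0.16803616, 1.00133431, 0.28555352]), 'torque': array([ 0.07063615, -0.06198334, -0.00541127]), 'grip_force': 0.0, 'grip_width': 0.08546934523667553} -0.0187
```

View pics/top0.png

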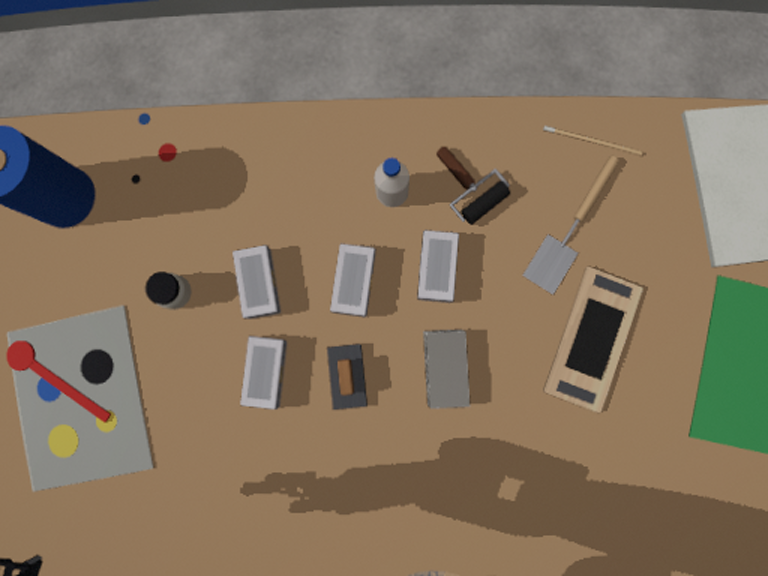

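View pics/scene0.png

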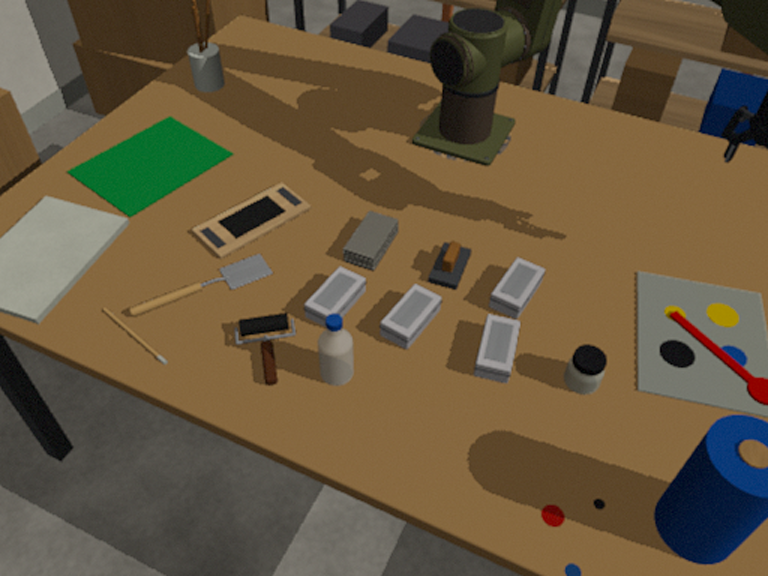

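Top view (1.5×): four tins at A(255,281), B(353,279), C(438,265), D(263,372). The iron is at (347,377), the board pile at (446,368) and the mat at (596,338). I'll fit box silhouettes to get poses.

```bash
cat > h.py <<'E'
import cv2,numpy as np
from scipy.optimize import minimize
from workcell import robot
def proj(P,c):
    r,_=cv2.Rodrigues(np.array(c["R"])); return cv2.projectPoints(np.float64(P),r,np.float64(c["t"]),np.float64(c["camera_matrix"]),np.float64(c["dist_coeffs"]))[0][:,0]
def unproj(px,z,c):
    u=cv2.undistortPoints(np.float64([[px]]),np.float64(c["camera_matrix"]),np.float64(c["dist_coeffs"]))[0,0]
    R=np.array(c["R"]);C=-R.T@c["t"];d=R.T@[u[0],u[1],1];return C+d*(z-C[2])/d[2]
def box(x,y,a,L,W,z0,z1):
    p=np.array([[i*L/2,j*W/2,z] for i in(-1,1) for j in(-1,1) for z in(z0,z1)])
    c,s=np.cos(a),np.sin(a); return p@np.array([[c,s,0],[-s,c,0],[0,0,1]])+[x,y,0]
def mask(im,kind):
    hsv=cv2.cvtColor(im,cv2.COLOR_RGB2HSV);s,v=hsv[...,1].astype(int),hsv[...,2].astype(int)
    m={"grey":(s<70)&(v>60),"dark":(v<75)&(s<110)}[kind]
    return m.astype(np.uint8)
def comp(m,seed,close=3):
    m=cv2.morphologyEx(m,cv2.MORPH_CLOSE,np.ones((close,close)))
    m=cv2.morphologyEx(m,cv2.MORPH_OPEN,np.ones((3,3)))
    n,l=cv2.connectedComponents(m,connectivity=4)
    ys,xs=np.nonzero(l);i=np.argmin((xs-seed[0])**2+(ys-seed[1])**2)
    q=np.uint8(l==l[ys[i],xs[i]]); h=cv2.convexHull(np.argwhere(q)[:,::-1].astype(np.int32))
    o=np.zeros_like(q);cv2.fillConvexPoly(o,h,1);return o
S=4
def hullmask(pts,shape):
    o=np.zeros((shape[0]*S,shape[1]*S),np.uint8)
    h=cv2.convexHull(np.float32(pts))[:,0]
    cv2.fillConvexPoly(o,np.int32(np.round(((h+.5)*S-.5)*16)),255,shift=4)
    return cv2.resize(o,(shape[1],shape[0]),interpolation=cv2.INTER_AREA)/255.
def fit(mk,c,L,W,z0,z1,a0s=(0,),x0=None):
    ys,xs=np.nonzero(mk);cen=(xs.mean(),ys.mean())
    p=unproj(cen,z1,c)[:2] if x0 is None else x0
    y0,y1,X0,X1=max(ys.min()-20,0),ys.max()+20,max(xs.min()-20,0),xs.max()+20
    sub=mk[y0:y1,X0:X1].astype(float);best=None
    f=lambda q:np.abs(hullmask(proj(box(q[0],q[1],q[2]/5,L,W,z0,z1),c)-[X0,y0],sub.shape)-sub).sum()/sub.sum()
    for a in a0s:
        r=minimize(f,[p[0],p[1],a*5],method="Nelder-Mead",options=dict(initial_simplex=np.array([[p[0],p[1],a*5],[p[0]+.01,p[1],a*5],[p[0],p[1]+.01,a*5],[p[0],p[1],a*5+.8]]),xatol=1e-4,fatol=1e-5,maxiter=150))
        if best is None or r.fun<best.fun:best=r
    x,y,a=best.x;return np.round([x,y,a/5,best.fun],4)
E
python3 - <<'E'
from h import *
im=np.load("pics/top0.npy");c=robot.camera_params("top")
g=mask(im,"grey");d=mask(im,"dark")
A=(-.3,0,.3)
for n,s in dict(A=(255,281),B=(353,279),C=(438,265),D=(263,372)).items():
    m=comp(g,(s[0]/1.5,s[1]/1.5));print(n,m.sum(),fit(m,c,.12,.062,0,.04,A))
m=comp(g,(446/1.5,368/1.5));print("pile",m.sum(),fit(m,c,.13,.068,0,.032,A))
m=comp(d,(596/1.5,338/1.5));print("mat",m.sum(),fit(m,c,.13,.07,.013,.014,(-.5,-.2)))
m=comp(d,(340/1.5,390/1.5),7);print("iron",m.sum(),fit(m,c,.11,.06,0,.016,A))
w=robot.camera_params("wrist");s=robot.observe();from scipy.spatial.transform import Rotation as Ro
Rt=Ro.from_euler('xyz',s["ee_rot"]).as_matrix();C=-np.array(w["R"]).T@w["t"];print("cam in tool",Rt.T@(C-s["eef_pos"]),(np.array(w["R"])@Rt).round(3),w["camera_matrix"][0])
E
```

```text
A 1265 [0.6252 0.3002 0.1626 0.0353]
B 1208 [ 0.6254  0.1281 -0.1452  0.0392]
C 1207 [ 0.647  -0.0215 -0.1116  0.045 ]
D 1293 [ 0.4669  0.2864 -0.1158  0.0365]
pile 1520 [ 0.4679 -0.0323  0.0223  0.0845]
mat 1260 [ 0.5137 -0.2975 -0.3903  0.0379]
iron 962 [0.4571 0.1404 0.0874 0.0483]
cam in tool [ 8.52166230e-02  2.24540215e-05 -1.41764001e-01] [[ 0.     1.     0.001]
 [-0.944  0.    -0.329]
 [-0.329 -0.001  0.944]] [292.67906335   0.         252.04148915]
```

Poses are found. The board pile fit is a bit loose, so I'll check it with the wrist camera later. First, tin A.

```bash
cat > plan.py <<'E'
# plan.py x y z yaw [x y z yaw ...]: turn (tool z units) then shift (tool xyz units) for each leg
import sys;from h import *
from scipy.spatial.transform import Rotation as Ro
s=robot.observe();p=s["eef_pos"];r=s["ee_rot"];print("t",round(s["time_s"],1),"pos",p.round(4),"rpy",r.round(4),"w",round(s["grip_width"],4),"F",s["ft_force"].round(2),"gf",round(s["grip_force"],1))
v=list(map(float,sys.argv[1:]));yaw=r[2]
for i in range(0,len(v),4):
    t=np.array(v[i:i+3]);d=(v[i+3]-yaw+np.pi)%(2*np.pi)-np.pi
    R=Ro.from_euler('xyz',[np.pi,0,v[i+3]]).as_matrix()
    print("turn %.2f"%(-np.degrees(d)/10),"shift",(R.T@(t-p)/.03).round(2));p=t;yaw=v[i+3]
E
python3 plan.py .6252 .3002 .15 3.304 .6252 .3002 .008 3.304
```

```text
t 0.1 pos [0.2152 0.6127 0.2302] rpy [-3.1397e+00 -2.0000e-04  2.8038e+00] w 0.0855 F [0.17 1.   0.29] gf 0.0
turn -2.87 shift [-11.8  -12.49   2.67]
turn -0.00 shift [ 0.   -0.    4.73]
```

arm_command(
  targets="0 0 0 0 0 -0.957; 0 0 0 0 0 -0.957; 0 0 0 0 0 -0.956; -0.908 -0.961 0.205 0 0 0; -0.908 -0.961 0.205 0 0 0; -0.908 -0.961 0.205 0 0 0; -0.908 -0.961 0.205 0 0 0; -0.908 -0.961 0.205 0 0 0; -0.908 -0.961 0.205 0 0 0; -0.908 -0.961 0.205 0 0 0; -0.908 -0.961 0.205 0 0 0; -0.908 -0.961 0.205 0 0 0; -0.908 -0.961 0.205 0 0 0; -0.908 -0.961 0.205 0 0 0; -0.908 -0.961 0.205 0 0 0; -0.908 -0.961 0.205 0 0 0; 0 0 0 0 0 0; 0 0 0 0 0 0; 0 0 0 0 0 0",
  fingers=1,
  grip_force=40,
)

```text
time_s: 2.48
eef_pos: [0.6249, 0.3018, 0.1515]
ee_rot: [3.141, -0.0, -2.977]
ft_force: [-0.5, 0.7, 0.1]
grip_width: 0.0856
grip_force: 0.0
```

```bash
python3 plan.py .6252 .3002 .008 3.304; python3 - <<'E'
from h import *
c=robot.camera_params("wrist");im=robot.get_image("wrist");cv2.imwrite("pics/w1.png",im[:,:,::-1])
print(proj(box(.6252,.3002,.1626,.12,.062,.0,.04),c).round())
m=comp(mask(im,"grey"),proj([[.6252,.3002,.04]],c)[0]);print(m.sum(),fit(m,c,.12,.062,0,.04,(0,.2)))
E
```

```text
t 2.5 pos [0.6249 0.3018 0.1515] rpy [ 3.1414e+00 -2.0000e-04 -2.9772e+00] w 0.0856 F [-0.47  0.69  0.1 ] gf 0.0
turn 0.01 shift [-0.   -0.05  4.78]
[[219. 114.]
 [214. 118.]
 [282. 114.]
 [287. 118.]
 [223. 225.]
 [219. 243.]
 [278. 225.]
 [282. 243.]]
8749 [0.6246 0.2997 0.1654 0.0204]
```

View pics/w1.png

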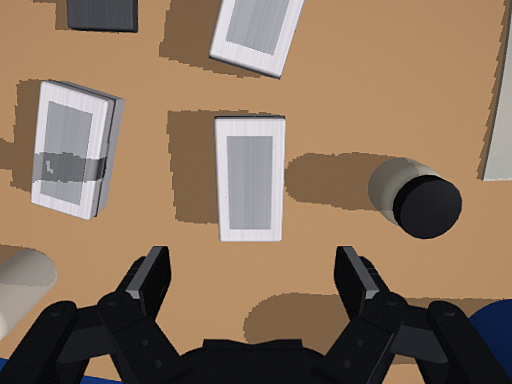

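The wrist fit agrees within about 1 mm, with the tin centred at pixel (250,178) and the jar at (427,205) clear of the fingers. Next: grasp and weigh.

arm_command(
  targets="0 -0.01 0.955 0 0 0; 0 -0.01 0.955 0 0 0; 0 -0.01 0.955 0 0 0; 0 -0.01 0.955 0 0 0; 0 -0.01 0.955 0 0 0; 0 0 0 0 0 0; 0 0 0 0 0 0",
)

```text
time_s: 3.4
eef_pos: [0.6265, 0.3002, 0.0096]
ee_rot: [3.141, 0.002, -2.978]
ft_force: [1.2, 0.1, 0.2]
grip_width: 0.0857
grip_force: 0.0
```

arm_command(
  targets="0 0 0 0 0 0; 0 0 0 0 0 0; 0 0 0 0 0 0; 0 0 0 0 0 0; 0 0 0 0 0 0; 0 0 0 0 0 0",
  fingers=0,
  grip_force=40,
)

```text
time_s: 4.15
eef_pos: [0.6273, 0.2999, 0.0104]
ee_rot: [3.141, 0.003, -2.978]
ft_force: [-1.1, -0.1, 6.5]
grip_width: 0.0613
grip_force: 47.3
```

arm_command(
  targets="0 0 -0.5 0 0 0; 0 0 -0.5 0 0 0; 0 0 -0.5 0 0 0; 0 0 0 0 0 0; 0 0 0 0 0 0; 0 0 0 0 0 0; 0 0 0 0 0 0",
)

```text
time_s: 5.03
eef_pos: [0.6255, 0.2993, 0.0523]
ee_rot: [-3.141, -0.001, -2.978]
ft_force: [0.1, 0.5, -5.2]
grip_width: 0.0614
grip_force: 46.1
```

About 5.2 N, so A is the full tin. Take it toward the mat.

```bash
python3 plan.py .6255 .2993 .2 3.306 .43 -.263 .2 2.751
```

```text
t 5.0 pos [0.6255 0.2993 0.0523] rpy [-3.1413e+00 -1.3000e-03 -2.9784e+00] w 0.0614 F [ 0.05  0.52 -5.16] gf 46.1
turn -0.01 shift [ 0.   -0.   -4.92]
turn 3.18 shift [ -1.11 -19.81  -0.  ]
```

arm_command(
  targets="0 0 -0.7 0 0 0; 0 0 -0.7 0 0 0; 0 0 -0.7 0 0 0; 0 0 -0.7 0 0 0; 0 0 -0.7 0 0 0; 0 0 -0.7 0 0 0; 0 0 -0.72 0 0 0; 0 0 0 0 0 0.5; 0 0 0 0 0 0.5; 0 0 0 0 0 0.53; 0 0 0 0 0 0.55; 0 0 0 0 0 0.55; 0 0 0 0 0 0.55",
)

```text
time_s: 6.65
eef_pos: [0.6259, 0.2994, 0.2013]
ee_rot: [-3.141, -0.0, 2.747]
ft_force: [0.2, 1.0, -6.6]
grip_width: 0.0616
grip_force: 46.0
```

arm_command(
  targets="-0.055 -0.99 0 0 0 0; -0.055 -0.99 0 0 0 0; -0.055 -0.99 0 0 0 0; -0.055 -0.99 0 0 0 0; -0.055 -0.99 0 0 0 0; -0.055 -0.99 0 0 0 0; -0.055 -0.99 0 0 0 0; -0.055 -0.99 0 0 0 0; -0.055 -0.99 0 0 0 0; -0.055 -0.99 0 0 0 0; -0.055 -0.99 0 0 0 0; -0.055 -0.99 0 0 0 0; -0.055 -0.99 0 0 0 0; -0.055 -0.99 0 0 0 0; -0.055 -0.99 0 0 0 0; -0.055 -0.99 0 0 0 0; -0.055 -0.99 0 0 0 0; -0.055 -0.99 0 0 0 0; -0.055 -0.99 0 0 0 0; -0.055 -0.99 0 0 0 0",
)

```text
time_s: 9.15
eef_pos: [0.4292, -0.2631, 0.2017]
ee_rot: [-3.141, 0.001, 2.75]
ft_force: [-0.0, -0.4, -5.5]
grip_width: 0.0613
grip_force: 51.5
```

arm_command(
  targets="0 0 0 0 0 0; 0 0 0 0 0 0; 0 0 0 0 0 0",
)

```text
time_s: 9.52
eef_pos: [0.4298, -0.2614, 0.2009]
ee_rot: [3.141, 0.0, 2.751]
ft_force: [-0.1, 0.5, -5.1]
grip_width: 0.0613
grip_force: 51.5
```

```bash
python3 plan.py .5137 -.2975 .06 2.751; python3 - <<'E'
from h import *
c=robot.camera_params("wrist");im=robot.get_image("wrist");cv2.imwrite("pics/w2.png",im[:,:,::-1])
s=proj([[.5137,-.2975,.014]],c)[0];print(s)
m=comp(mask(im,"dark"),s);print(m.sum(),fit(m,c,.13,.07,.0135,.014,(-.39,)))
E
```

```text
t 9.5 pos [ 0.4298 -0.2614  0.2009] rpy [3.1414e+00 1.0000e-04 2.7507e+00] w 0.0613 F [-0.07  0.52 -5.09] gf 51.5
turn -0.00 shift [-3.04 -0.05  4.7 ]
[251.03934592 234.65060009]
51398 [ 0.5967 -0.3119 -0.1246  0.9215]
```

View pics/w2.png

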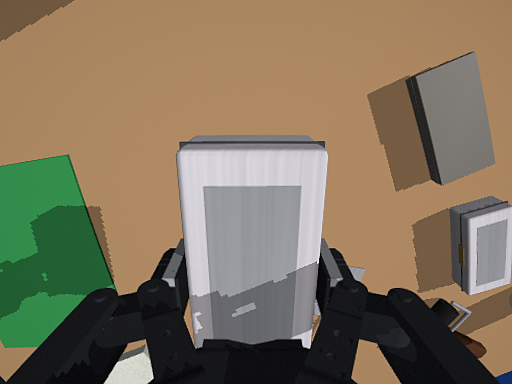

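The held tin hides the mat, with its far edge at row 150 over columns 178–327. I'll trust the top-view fit, which the wrist view confirmed to about 1 mm on tin A.

```bash
python3 plan.py .5155 -.2983 .2 2.751 .5155 -.2983 .027 2.751
```

```text
t 9.6 pos [ 0.4298 -0.2614  0.2009] rpy [3.1414e+00 1.0000e-04 2.7508e+00] w 0.061 F [-0.68 -0.12 -4.93] gf 51.5
turn -0.00 shift [-3.11 -0.05  0.03]
turn -0.00 shift [ 0.   -0.    5.77]
```

arm_command(
  targets="-0.777 -0.012 0 0 0 0; -0.777 -0.012 0 0 0 0; -0.777 -0.012 0 0 0 0; -0.777 -0.012 0 0 0 0; 0 0 0.7 0 0 0; 0 0 0.7 0 0 0; 0 0 0.7 0 0 0; 0 0 0.7 0 0 0; 0 0 0.7 0 0 0; 0 0 0.7 0 0 0; 0 0 0.7 0 0 0; 0 0 0.5 0 0 0; 0 0 0.37 0 0 0; 0 0 0 0 0 0; 0 0 0 0 0 0; 0 0 0 0 0 0; 0 0 0 0 0 0",
)

```text
time_s: 11.7
eef_pos: [0.5156, -0.2993, 0.0283]
ee_rot: [-3.141, 0.001, 2.75]
ft_force: [0.8, 0.5, -6.0]
grip_width: 0.0614
grip_force: 51.3
```

arm_command(
  targets="0 -0.02 0.06 0 0 0; 0 -0.01 0.05 0 0 0; 0 0 0 0 0 0; 0 0 0 0 0 0; 0 0 0 0 0 0",
)

```text
time_s: 12.32
eef_pos: [0.5149, -0.3, 0.0245]
ee_rot: [-3.142, 0.0, 2.75]
ft_force: [-0.5, 0.2, -4.4]
grip_width: 0.0611
grip_force: 51.7
```

arm_command(
  targets="0 0.04 0.04 0 0 0; 0 0 0 0 0 0; 0 0 0 0 0 0",
)

```text
time_s: 12.7
eef_pos: [0.5156, -0.2997, 0.0244]
ee_rot: [-3.14, 0.001, 2.75]
ft_force: [-4.9, -2.6, 5.4]
grip_width: 0.0614
grip_force: 52.7
```

arm_command(
  targets="0 0 0 0 0 0; 0 0 0 0 0 0; 0 0 0 0 0 0; 0 0 0 0 0 0; 0 0 0 0 0 0; 0 0 -0.5 0 0 0; 0 0 -1 0 0 0; 0 0 -1 0 0 0; 0 0 -1 0 0 0; 0 0 -1 0 0 0; 0 0 -1 0 0 0; 0 0 0 0 0 0; 0 0 0 0 0 0",
  fingers=1,
)

```text
time_s: 14.32
eef_pos: [0.515, -0.2986, 0.1878]
ee_rot: [3.141, -0.001, 2.75]
ft_force: [0.5, -0.6, -0.1]
grip_width: 0.0853
grip_force: 0.0
```

```bash
python3 plan.py .4679 -.0323 .2 3.164; python3 - <<'E'
from h import *
T=(.5137,-.2975)
for n in ("wrist","top"):
    c=robot.camera_params(n);im=robot.get_image(n)
    m=comp(mask(im,"grey"),proj([[*T,.054]],c)[0]);print(n,m.sum(),fit(m,c,.12,.062,0.014,.054,(-.39,)))
    if n=="wrist":cv2.imwrite("pics/w3.png",im[:,:,::-1])
E
```

```text
t 14.3 pos [ 0.515  -0.2986  0.1878] rpy [ 3.1415e+00 -5.0000e-04  2.7497e+00] w 0.0853 F [ 0.46 -0.63 -0.08] gf 0.0
turn -2.37 shift [ 1.37  8.91 -0.41]
wrist 7571 [ 0.514  -0.2988 -0.3926  0.0216]
top 2027 [ 0.4715 -0.2831 -0.4484  0.3274]
```

View pics/w3.png

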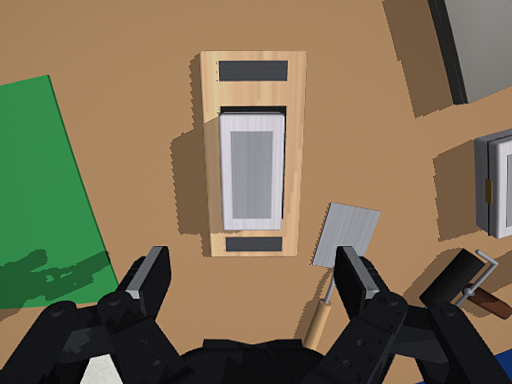

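Tin on the mat, centred at (252,170). The plywood's corners are about (200,51), (307,51), (297,256) and (211,256), so I'll use them to check the mat centre.

```bash
python3 - <<'E'
from h import *
c=robot.camera_params("wrist")
P=np.array([unproj(p,.012,c) for p in [(200,51),(307,51),(297,256),(211,256)]]);print(P.round(4),P.mean(0), np.linalg.norm(P[0]-P[1]),np.linalg.norm(P[0]-P[3]))
for q in [(220,106),(286,106)]: print(unproj(q,.014,c).round(4))
print(box(.514,-.2988,-.3926,.13,.07,0,.014)[::2].round(4))
E
```

```text
[[ 0.3829 -0.3003  0.012 ]
 [ 0.4237 -0.2012  0.012 ]
 [ 0.6414 -0.2899  0.012 ]
 [ 0.6003 -0.3893  0.012 ]] [ 0.51209428 -0.29517128  0.012     ] 0.10713418661292741 0.23500026064938506
[ 0.4399 -0.3036  0.014 ]
[ 0.4661 -0.24    0.014 ]
[[ 0.4406 -0.3063  0.    ]
 [ 0.4673 -0.2416  0.    ]
 [ 0.5607 -0.356   0.    ]
 [ 0.5874 -0.2913  0.    ]]
```

arm_command(
  targets="0 0 0 0 0 -0.8; 0 0 0 0 0 -0.8; 0 0 0 0 0 -0.77; 0.137 0.891 0.02 0 0 0; 0.137 0.891 0.02 0 0 0; 0.137 0.891 0.02 0 0 0; 0.137 0.891 0.02 0 0 0; 0.137 0.891 0.02 0 0 0; 0.137 0.891 0.02 0 0 0; 0.137 0.891 0.02 0 0 0; 0.137 0.891 0.02 0 0 0; 0.137 0.891 0.02 0 0 0; 0.137 0.891 0.02 0 0 0; 0 0 0 0 0 0; 0 0 0 0 0 0; 0 0 0 0 0 0",
)

```text
time_s: 16.42
eef_pos: [0.4685, -0.0329, 0.1822]
ee_rot: [-3.141, 0.0, -3.121]
ft_force: [0.0, -0.4, 0.3]
grip_width: 0.0854
grip_force: 0.0
```

```bash
cat > look.py <<'E'
# look.py name x y L W z0 z1 a [pic]
import sys;from h import *
x,y,L,W,z0,z1,a=map(float,sys.argv[2:9]);k=sys.argv[1]
c=robot.camera_params("wrist");im=robot.get_image("wrist")
if len(sys.argv)>9:cv2.imwrite(sys.argv[9],im[:,:,::-1])
m=comp(mask(im,k),proj([[x,y,z1]],c)[0]);print(m.sum(),fit(m,c,L,W,z0,z1,(a,)))
E
python3 look.py grey .4679 -.0323 .13 .068 0 .032 .02 pics/w4.png; python3 plan.py .4679 -.0323 .08 3.164
```

```text
8103 [ 0.4677 -0.0331  0.0264  0.035 ]
t 16.5 pos [ 0.4685 -0.033   0.1821] rpy [-3.1414 -0.     -3.1208] w 0.0855 F [0.59 0.34 0.05] gf 0.0
turn -0.01 shift [0.02 0.02 3.4 ]
```

View pics/w4.png

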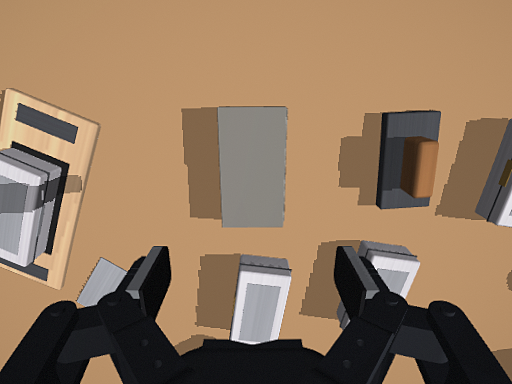

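Board top corners are at about (219,106) and (285,227), well centred. Descend so the fingertips flank only the top board.

arm_command(
  targets="0.01 0 0.8 0 0 0; 0.01 0 0.8 0 0 0; 0.01 0 0.8 0 0 0; 0 0 0.8 0 0 0; 0 0 0.8 0 0 0; 0 0 0.8 0 0 0; 0 0 0.4 0 0 0; 0 0 0.24 0 0 0; 0 0 0 0 0 0; 0 0 0 0 0 0; 0 0 0 0 0 0",
  grip_force=25,
)

```text
time_s: 17.85
eef_pos: [0.4682, -0.0326, 0.0198]
ee_rot: [-3.141, 0.002, -3.12]
ft_force: [0.2, -0.3, 0.1]
grip_width: 0.0855
grip_force: 0.0
```

arm_command(
  targets="0 0 0 0 0 0; 0 0 0 0 0 0; 0 0 0 0 0 0; 0 0 0 0 0 0; 0 0 0 0 0 0; 0 0 0 0 0 0",
  fingers=0,
  grip_force=25,
)

```text
time_s: 18.6
eef_pos: [0.468, -0.0325, 0.0196]
ee_rot: [-3.141, 0.001, -3.12]
ft_force: [-1.3, 0.7, 5.8]
grip_width: 0.067
grip_force: 28.3
```

Gripped at 67 mm. Lift and look.

arm_command(
  targets="0 0 -0.3 0 0 0; 0 0 -0.5 0 0 0; 0 0 -0.5 0 0 0; 0 0 -0.6 0 0 0; 0 0 -0.6 0 0 0; 0 0 -0.6 0 0 0; 0 0 -0.6 0 0 0; 0 0 -0.6 0 0 0; 0 0 -0.6 0 0 0; 0 0 -0.6 0 0 0; 0 0 -0.5 0 0 0; 0 0 0 0 0 0; 0 0 0 0 0 0; 0 0 0 0 0 0; 0 0 0 0 0 0",
)

```text
time_s: 20.48
eef_pos: [0.4671, -0.0324, 0.1982]
ee_rot: [3.141, -0.001, -3.12]
ft_force: [-0.2, 0.4, -1.6]
grip_width: 0.067
grip_force: 28.5
```

```bash
python3 plan.py .513 -.2968 .2 2.750; python3 - <<'E'
from h import *
im=robot.get_image("scene");cv2.imwrite("pics/s5.png",cv2.resize(im[60:300,120:440,::-1],None,fx=2.4,fy=2.4,interpolation=cv2.INTER_CUBIC))
E
```

```text
t 20.5 pos [ 0.4671 -0.0324  0.1982] rpy [ 3.1413e+00 -1.4000e-03 -3.1198e+00] w 0.067 F [-0.18  0.37 -1.58] gf 28.5
turn 2.37 shift [-4.78 -7.56 -0.06]
```

View pics/s5.png

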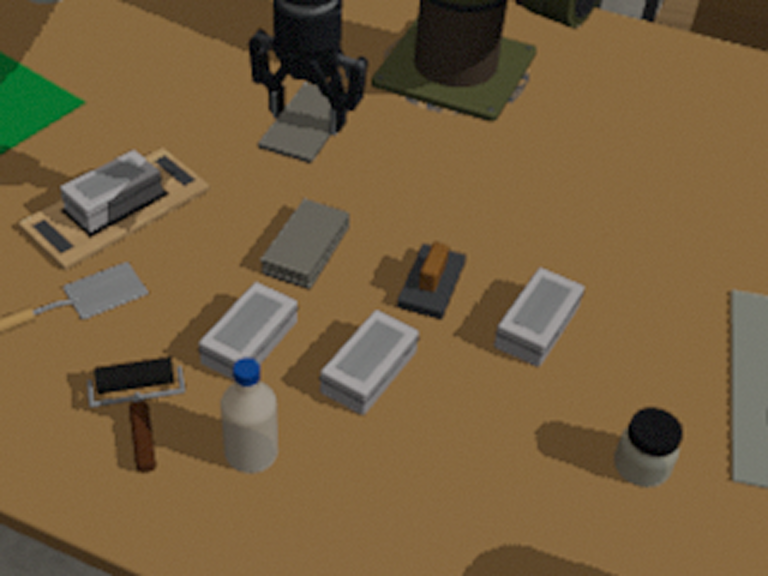

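One board is held, its thin edge near (290,157), and the remaining pile at (306,242) is undisturbed. Carry it to the column.

arm_command(
  targets="0 0 0 0 0 0.5; 0 0 0 0 0 0.6; 0 0 0 0 0 0.6; 0 0 0 0 0 0.67; -0.478 -0.756 0 0 0 0; -0.478 -0.756 0 0 0 0; -0.478 -0.756 0 0 0 0; -0.478 -0.756 0 0 0 0; -0.478 -0.756 0 0 0 0; -0.478 -0.756 0 0 0 0; -0.478 -0.756 0 0 0 0; -0.478 -0.756 0 0 0 0; -0.478 -0.756 0 0 0 0; -0.478 -0.756 0 0 0 0; 0 0 0 0 0 0; 0 0 0 0 0 0; 0 0 0 0 0 0",
)

```text
time_s: 22.65
eef_pos: [0.5134, -0.2963, 0.1989]
ee_rot: [3.141, -0.0, 2.75]
ft_force: [-0.6, 0.2, -0.1]
grip_width: 0.0673
grip_force: 28.5
```

```bash
python3 plan.py .513 -.2968 .051 2.750
```

```text
t 22.6 pos [ 0.5134 -0.2963  0.1989] rpy [ 3.1414e+00 -3.0000e-04  2.7504e+00] w 0.0673 F [-0.56  0.22 -0.09] gf 28.5
turn 0.00 shift [ 0.   -0.02  4.93]
```

arm_command(
  targets="0 0 0.7 0 0 0; 0 0 0.7 0 0 0; 0 0 0.7 0 0 0; 0 0 0.7 0 0 0; 0 0 0.7 0 0 0; 0 0 0.7 0 0 0; 0 -0.01 0.4 0 0 0; 0 -0.01 0.3 0 0 0; 0 0 0 0 0 0; 0 0 0 0 0 0; 0 0 0 0 0 0",
)

```text
time_s: 24.02
eef_pos: [0.5137, -0.2978, 0.0529]
ee_rot: [-3.141, 0.002, 2.75]
ft_force: [0.5, -0.2, -0.9]
grip_width: 0.0668
grip_force: 28.5
```

arm_command(
  targets="0 0 0.04 0 0 0; 0 0 0.04 0 0 0; 0 0 0 0 0 0; 0 0 0 0 0 0",
)

```text
time_s: 24.52
eef_pos: [0.5133, -0.2974, 0.0497]
ee_rot: [-3.142, 0.0, 2.75]
ft_force: [-0.3, -0.0, 0.2]
grip_width: 0.067
grip_force: 28.6
```

arm_command(
  targets="0 0 0.03 0 0 0; 0 0 0 0 0 0; 0 0 0 0 0 0",
)

```text
time_s: 24.9
eef_pos: [0.5133, -0.2975, 0.0496]
ee_rot: [-3.141, -0.0, 2.75]
ft_force: [-2.9, 0.9, 6.0]
grip_width: 0.0669
grip_force: 29.1
```

arm_command(
  targets="0 0 0 0 0 0; 0 0 0 0 0 0; 0 0 0 0 0 0; 0 0 0 0 0 0; 0 0 0 0 0 0; 0 0 -0.5 0 0 0; 0 0 -1 0 0 0; 0 0 -1 0 0 0; 0 0 -1 0 0 0; 0 0 -1 0 0 0; 0 0 -1 0 0 0; 0 0 0 0 0 0; 0 0 0 0 0 0; 0 0 0 0 0 0",
  fingers=1,
)

```text
time_s: 26.65
eef_pos: [0.5124, -0.2969, 0.2119]
ee_rot: [3.141, -0.003, 2.75]
ft_force: [0.5, -0.1, -0.4]
grip_width: 0.0855
grip_force: 0.0
```

```bash
python3 look.py grey .513 -.2968 .13 .068 0.054 .062 -.39 pics/w6.png; python3 plan.py .647 -.0215 .2 3.030
```

```text
8829 [ 0.5121 -0.2971 -0.3905  0.0974]
t 26.7 pos [ 0.5125 -0.2969  0.2119] rpy [ 3.1410e+00 -2.8000e-03  2.7497e+00] w 0.0849 F [ 0.6  -0.16 -0.34] gf 0.0
turn -1.61 shift [-3.43  9.62  0.4 ]
```

Board is on within 1 mm. Next tin C.

arm_command(
  targets="0 0 0 0 0 -0.8; 0 0 0 0 0 -0.81; -0.343 0.962 0.04 0 0 0; -0.343 0.962 0.04 0 0 0; -0.343 0.962 0.04 0 0 0; -0.343 0.962 0.04 0 0 0; -0.343 0.962 0.04 0 0 0; -0.343 0.962 0.04 0 0 0; -0.343 0.962 0.04 0 0 0; -0.343 0.962 0.04 0 0 0; -0.343 0.962 0.04 0 0 0; -0.343 0.962 0.04 0 0 0; 0 0 0 0 0 0; 0 0 0 0 0 0; 0 0 0 0 0 0",
)

```text
time_s: 28.58
eef_pos: [0.647, -0.0228, 0.2013]
ee_rot: [-3.141, -0.001, 3.03]
ft_force: [0.1, 0.0, 0.1]
grip_width: 0.0853
grip_force: 0.0
```

```bash
python3 look.py grey .647 -.0215 .12 .062 0 .04 -.11; python3 plan.py .647 -.0215 .009 3.030
```

```text
6400 [ 0.646  -0.0214 -0.1114  0.0237]
t 28.6 pos [ 0.6471 -0.0228  0.2015] rpy [-3.1415e+00 -3.0000e-04  3.0296e+00] w 0.0856 F [-0.62  0.25  0.14] gf 0.0
turn -0.00 shift [0.01 0.04 6.42]
```

arm_command(
  targets="0.01 0.01 0.9 0 0 0; 0.01 0.01 0.9 0 0 0; 0.01 0.01 0.9 0 0 0; 0 0.01 0.9 0 0 0; 0 0 0.9 0 0 0; 0 0 0.8 0 0 0; 0 0 0.7 0 0 0; 0 0 0.42 0 0 0; 0 0 0 0 0 0; 0 0 0 0 0 0",
  grip_force=40,
)

```text
time_s: 29.88
eef_pos: [0.6475, -0.0208, 0.0101]
ee_rot: [-3.142, 0.002, 3.031]
ft_force: [-1.1, 0.1, 0.5]
grip_width: 0.0852
grip_force: 0.0
```

arm_command(
  targets="0 0 0 0 0 0; 0 0 0 0 0 0; 0 0 0 0 0 0; 0 0 0 0 0 0; 0 0 0 0 0 0; 0 0 0 0 0 0",
  fingers=0,
)

```text
time_s: 30.62
eef_pos: [0.6476, -0.0207, 0.0104]
ee_rot: [3.142, 0.002, 3.031]
ft_force: [-0.8, 0.7, 5.8]
grip_width: 0.0611
grip_force: 45.8
```

arm_command(
  targets="0 0 -0.4 0 0 0; 0 0 -0.7 0 0 0; 0 0 -0.8 0 0 0; 0 0 -0.8 0 0 0; 0 0 -0.8 0 0 0; 0 0 -0.8 0 0 0; 0 0 -0.8 0 0 0; 0 0 -0.8 0 0 0; 0 0 -0.6 0 0 0; 0 0 0 0 0 0; 0 0 0 0 0 0; 0 0 0 0 0 0; 0 0 0 0 0 0",
)

```text
time_s: 32.25
eef_pos: [0.6461, -0.0206, 0.2028]
ee_rot: [3.142, -0.002, 3.031]
ft_force: [-0.1, 0.5, -2.2]
grip_width: 0.0614
grip_force: 45.1
```

```bash
python3 plan.py .513 -.2968 .21 2.750
```

```text
t 32.2 pos [ 0.6461 -0.0206  0.2028] rpy [ 3.1416e+00 -1.9000e-03  3.0307e+00] w 0.0614 F [-0.09  0.45 -2.22] gf 45.1
turn 1.61 shift [  0.59 -10.2   -0.24]
```

Light (2.2 N). Carry to the column.

arm_command(
  targets="0 0 0 0 0 0.5; 0 0 0 0 0 0.55; 0 0 0 0 0 0.56; 0.046 -0.85 -0.02 0 0 0; 0.046 -0.85 -0.02 0 0 0; 0.046 -0.85 -0.02 0 0 0; 0.046 -0.85 -0.02 0 0 0; 0.046 -0.85 -0.02 0 0 0; 0.046 -0.85 -0.02 0 0 0; 0.046 -0.85 -0.02 0 0 0; 0.046 -0.85 -0.02 0 0 0; 0.046 -0.85 -0.02 0 0 0; 0.046 -0.85 -0.02 0 0 0; 0.046 -0.85 -0.02 0 0 0; 0.046 -0.85 -0.02 0 0 0; 0 0 0 0 0 0; 0 0 0 0 0 0; 0 0 0 0 0 0",
)

```text
time_s: 34.5
eef_pos: [0.5147, -0.2964, 0.211]
ee_rot: [3.141, -0.0, 2.751]
ft_force: [-0.7, -0.6, -0.7]
grip_width: 0.0615
grip_force: 45.1
```

```bash
python3 plan.py .5142 -.2973 .0755 2.750
```

```text
t 34.5 pos [ 0.5147 -0.2964  0.211 ] rpy [ 3.1413e+00 -3.0000e-04  2.7506e+00] w 0.0615 F [-0.72 -0.59 -0.72] gf 45.1
turn 0.00 shift [ 0.01 -0.04  4.52]
```

arm_command(
  targets="0 -0.01 0.7 0 0 0; 0 -0.01 0.7 0 0 0; 0 -0.01 0.7 0 0 0; 0 0 0.7 0 0 0; 0 0 0.7 0 0 0; 0 0 0.6 0 0 0; 0 0 0.42 0 0 0; 0 0 0 0 0 0; 0 0 0 0 0 0; 0 0 0 0 0 0",
)

```text
time_s: 35.75
eef_pos: [0.5148, -0.2984, 0.0768]
ee_rot: [-3.141, 0.002, 2.75]
ft_force: [0.4, 0.3, -1.0]
grip_width: 0.0611
grip_force: 45.2
```

arm_command(
  targets="0 0 0.04 0 0 0; 0 0 0.04 0 0 0; 0 0 0.03 0 0 0; 0 0 0 0 0 0; 0 0 0 0 0 0",
)

```text
time_s: 36.38
eef_pos: [0.5142, -0.298, 0.0724]
ee_rot: [-3.142, 0.0, 2.75]
ft_force: [-0.4, 0.1, -0.1]
grip_width: 0.0611
grip_force: 45.3
```

arm_command(
  targets="0 0 0.03 0 0 0; 0 0 0 0 0 0; 0 0 0 0 0 0",
)

```text
time_s: 36.75
eef_pos: [0.5143, -0.2981, 0.0724]
ee_rot: [-3.141, 0.0, 2.75]
ft_force: [-2.1, 1.8, 4.4]
grip_width: 0.061
grip_force: 45.9
```

arm_command(
  targets="0 0 0 0 0 0; 0 0 0 0 0 0; 0 0 0 0 0 0; 0 0 0 0 0 0; 0 0 0 0 0 0; 0 0 -0.5 0 0 0; 0 0 -1 0 0 0; 0 0 -1 0 0 0; 0 0 -1 0 0 0; 0 0 -1 0 0 0; 0 0 -1 0 0 0; 0 0 0 0 0 0; 0 0 0 0 0 0; 0 0 0 0 0 0",
  fingers=1,
)

```text
time_s: 38.5
eef_pos: [0.5134, -0.2974, 0.2346]
ee_rot: [3.141, -0.003, 2.75]
ft_force: [0.1, 0.3, -0.4]
grip_width: 0.0852
grip_force: 0.0
```

```bash
python3 look.py grey .513 -.2968 .12 .062 0.062 .102 -.39; python3 plan.py .4677 -.0331 .19 3.166
```

```text
8260 [ 0.5066 -0.2949 -0.3941  0.0667]
t 38.5 pos [ 0.5134 -0.2975  0.2346] rpy [ 3.1410e+00 -2.9000e-03  2.7497e+00] w 0.0854 F [ 0.89 -0.23 -0.02] gf 0.0
turn -2.39 shift [1.31 8.85 1.49]
```

arm_command(
  targets="0 0 0 0 0 -0.8; 0 0 0 0 0 -0.8; 0 0 0 0 0 -0.79; 0.131 0.885 0.08 0 0 0; 0.131 0.885 0.08 0 0 0; 0.131 0.885 0.08 0 0 0; 0.131 0.885 0.08 0 0 0; 0.131 0.885 0.08 0 0 0; 0.131 0.885 0.08 0 0 0; 0.131 0.885 0.17 0 0 0; 0.131 0.885 0.3 0 0 0; 0.131 0.885 0.3 0 0 0; 0.131 0.885 0.3 0 0 0; 0 0 0 0 0 0; 0 0 0 0 0 0; 0 0 0 0 0 0",
)

```text
time_s: 40.55
eef_pos: [0.4685, -0.0341, 0.1905]
ee_rot: [-3.141, 0.001, -3.117]
ft_force: [-0.0, -1.1, -0.2]
grip_width: 0.0854
grip_force: 0.0
```

```bash
python3 look.py grey .4677 -.0331 .13 .068 0 .024 .024; python3 plan.py .4677 -.0331 .0115 3.166
```

```text
7354 [ 0.4688 -0.0318  0.0223  0.0285]
t 40.6 pos [ 0.4685 -0.0341  0.1904] rpy [-3.1412e+00  9.0000e-04 -3.1173e+00] w 0.0852 F [-0.03  0.23 -0.38] gf 0.0
turn -0.00 shift [0.03 0.04 5.96]
```

arm_command(
  targets="0 0.02 0.8 0 0 0; 0 0.02 0.8 0 0 0; 0 0.02 0.8 0 0 0; 0 0.01 0.8 0 0 0; 0 0 0.8 0 0 0; 0 0 0.8 0 0 0; 0 0 0.7 0 0 0; 0 0 0.3 0 0 0; 0 0 0.15 0 0 0; 0 0 0 0 0 0; 0 0 0 0 0 0; 0 0 0 0 0 0",
  grip_force=25,
)

```text
time_s: 42.1
eef_pos: [0.4686, -0.0315, 0.0121]
ee_rot: [-3.141, 0.001, -3.116]
ft_force: [-0.1, -0.2, -0.1]
grip_width: 0.0852
grip_force: 0.0
```

arm_command(
  targets="0 0 0 0 0 0; 0 0 0 0 0 0; 0 0 0 0 0 0; 0 0 0 0 0 0; 0 0 0 0 0 0; 0 0 0 0 0 0",
  fingers=0,
)

```text
time_s: 42.85
eef_pos: [0.4685, -0.0315, 0.0119]
ee_rot: [3.142, 0.001, -3.116]
ft_force: [-0.8, 0.8, 6.1]
grip_width: 0.0674
grip_force: 28.3
```

arm_command(
  targets="0 0 -0.3 0 0 0; 0 0 -0.5 0 0 0; 0 0 -0.6 0 0 0; 0 0 -0.7 0 0 0; 0 0 -0.7 0 0 0; 0 0 -0.7 0 0 0; 0 0 -0.7 0 0 0; 0 0 -0.7 0 0 0; 0 0 -0.7 0 0 0; 0 0 -0.7 0 0 0; 0 0 -0.5 0 0 0; 0 0 0 0 0 0; 0 0 0 0 0 0; 0 0 0 0 0 0",
)

```text
time_s: 44.6
eef_pos: [0.4675, -0.0313, 0.2142]
ee_rot: [3.141, -0.002, -3.116]
ft_force: [-0.0, -0.3, -0.7]
grip_width: 0.0671
grip_force: 28.4
```

```bash
python3 plan.py .513 -.2968 .22 2.750
```

```text
t 44.6 pos [ 0.4675 -0.0313  0.2142] rpy [ 3.1412e+00 -2.0000e-03 -3.1164e+00] w 0.0671 F [-0.01 -0.29 -0.69] gf 28.4
turn 2.39 shift [-4.78 -7.6  -0.19]
```

arm_command(
  targets="0 0 0 0 0 0.5; 0 0 0 0 0 0.6; 0 0 0 0 0 0.6; 0 0 0 0 0 0.69; -0.478 -0.76 -0.02 0 0 0; -0.478 -0.76 -0.02 0 0 0; -0.478 -0.76 -0.02 0 0 0; -0.478 -0.76 -0.02 0 0 0; -0.478 -0.76 -0.02 0 0 0; -0.478 -0.76 -0.02 0 0 0; -0.478 -0.76 -0.02 0 0 0; -0.478 -0.76 -0.02 0 0 0; -0.478 -0.76 -0.02 0 0 0; -0.478 -0.76 -0.02 0 0 0; 0 0 0 0 0 0; 0 0 0 0 0 0; 0 0 0 0 0 0",
)

```text
time_s: 46.72
eef_pos: [0.5134, -0.2962, 0.2212]
ee_rot: [3.141, -0.0, 2.75]
ft_force: [0.3, 0.3, -2.2]
grip_width: 0.0667
grip_force: 28.4
```

```bash
python3 plan.py .513 -.2968 .101 2.750
```

```text
t 46.7 pos [ 0.5134 -0.2962  0.2212] rpy [ 3.1413e+00 -4.0000e-04  2.7504e+00] w 0.0667 F [ 0.3   0.32 -2.22] gf 28.4
turn 0.00 shift [ 0.01 -0.03  4.01]
```

arm_command(
  targets="0 0 0.7 0 0 0; 0 0 0.7 0 0 0; 0 0 0.7 0 0 0; 0 0 0.7 0 0 0; 0 0 0.6 0 0 0; 0 0 0.4 0 0 0; 0 0 0.21 0 0 0; 0 0 0 0 0 0; 0 0 0 0 0 0; 0 0 0 0 0 0",
)

```text
time_s: 47.98
eef_pos: [0.514, -0.2973, 0.102]
ee_rot: [-3.141, 0.002, 2.75]
ft_force: [0.1, -0.2, -0.5]
grip_width: 0.0666
grip_force: 28.4
```

arm_command(
  targets="0 0 0.04 0 0 0; 0 0 0.04 0 0 0; 0 0 0.04 0 0 0; 0 0 0 0 0 0; 0 0 0 0 0 0",
)

```text
time_s: 48.6
eef_pos: [0.5136, -0.297, 0.0979]
ee_rot: [-3.142, 0.0, 2.75]
ft_force: [-2.0, 0.6, 4.4]
grip_width: 0.0668
grip_force: 28.9
```

arm_command(
  targets="0 0 0 0 0 0; 0 0 0 0 0 0; 0 0 0 0 0 0; 0 0 0 0 0 0; 0 0 0 0 0 0; 0 0 -0.5 0 0 0; 0 0 -1 0 0 0; 0 0 -1 0 0 0; 0 0 -1 0 0 0; 0 0 -1 0 0 0; 0 0 0 0 0 0; 0 0 0 0 0 0; 0 0 0 0 0 0",
  fingers=1,
)

```text
time_s: 50.22
eef_pos: [0.5128, -0.2964, 0.2308]
ee_rot: [3.141, -0.003, 2.75]
ft_force: [0.3, -0.0, 0.1]
grip_width: 0.0856
grip_force: 0.0
```

```bash
python3 look.py grey .513 -.2968 .13 .068 0.102 .11 -.39;  python3 plan.py .6254 .1281 .2 2.996
```

```text
9771 [ 0.5104 -0.2958 -0.4061  0.0248]
t 50.3 pos [ 0.5129 -0.2964  0.2308] rpy [ 3.1409e+00 -2.8000e-03  2.7497e+00] w 0.0856 F [ 0.46  0.77 -0.26] gf 0.0
turn -1.41 shift [-1.66 14.55  1.03]
```

arm_command(
  targets="0 0 0 0 0 -0.7; 0 0 0 0 0 -0.71; -0.11 0.97 0.07 0 0 0; -0.11 0.97 0.07 0 0 0; -0.11 0.97 0.07 0 0 0; -0.11 0.97 0.07 0 0 0; -0.11 0.97 0.07 0 0 0; -0.11 0.97 0.07 0 0 0; -0.11 0.97 0.07 0 0 0; -0.11 0.97 0.07 0 0 0; -0.11 0.97 0.07 0 0 0; -0.11 0.97 0.07 0 0 0; -0.11 0.97 0.07 0 0 0; -0.11 0.97 0.07 0 0 0; -0.11 0.97 0.07 0 0 0; -0.11 0.97 0.07 0 0 0; -0.11 0.97 0.07 0 0 0; 0 0 0 0 0 0; 0 0 0 0 0 0; 0 0 0 0 0 0",
)

```text
time_s: 52.78
eef_pos: [0.6257, 0.1268, 0.2008]
ee_rot: [-3.141, -0.0, 2.995]
ft_force: [0.3, 0.6, -0.2]
grip_width: 0.0855
grip_force: 0.0
```

```bash
python3 look.py grey .6254 .1281 .12 .062 0 .04 -.145; python3 plan.py .6254 .1281 .009 2.996
```

```text
6418 [ 0.6249  0.128  -0.1472  0.0223]
t 52.8 pos [0.6258 0.1268 0.201 ] rpy [-3.1414e+00 -2.0000e-04  2.9947e+00] w 0.0855 F [ 0.09 -0.11 -0.01] gf 0.0
turn -0.01 shift [0.02 0.04 6.4 ]
```

arm_command(
  targets="0.02 0.01 0.9 0 0 0; 0.02 0.01 0.9 0 0 0; 0.02 0.01 0.9 0 0 0; 0.01 0.01 0.9 0 0 0; 0 0 0.9 0 0 0; 0 0 0.8 0 0 0; 0 0 0.7 0 0 0; 0 0 0.4 0 0 0; 0 0 0 0 0 0; 0 0 0 0 0 0",
  grip_force=40,
)

```text
time_s: 54.08
eef_pos: [0.6249, 0.1293, 0.0101]
ee_rot: [3.141, 0.002, 2.996]
ft_force: [0.2, -1.0, 0.1]
grip_width: 0.0856
grip_force: 0.0
```

arm_command(
  targets="0 0 0 0 0 0; 0 0 0 0 0 0; 0 0 0 0 0 0; 0 0 0 0 0 0; 0 0 0 0 0 0; 0 0 0 0 0 0",
  fingers=0,
)

```text
time_s: 54.82
eef_pos: [0.625, 0.1294, 0.0103]
ee_rot: [3.141, 0.002, 2.996]
ft_force: [-0.3, -0.3, 5.0]
grip_width: 0.0617
grip_force: 45.8
```

arm_command(
  targets="0 0 -0.4 0 0 0; 0 0 -0.7 0 0 0; 0 0 -0.8 0 0 0; 0 0 -0.8 0 0 0; 0 0 -0.8 0 0 0; 0 0 -0.8 0 0 0; 0 0 -0.8 0 0 0; 0 0 -0.8 0 0 0; 0 0 -0.8 0 0 0; 0 0 -0.8 0 0 0; 0 0 0 0 0 0; 0 0 0 0 0 0; 0 0 0 0 0 0; 0 0 0 0 0 0",
)

```text
time_s: 56.58
eef_pos: [0.6235, 0.1292, 0.2327]
ee_rot: [-3.141, -0.002, 2.996]
ft_force: [-0.5, 0.1, -1.4]
grip_width: 0.0611
grip_force: 45.1
```

```bash
python3 plan.py .513 -.2968 .24 2.750
```

```text
t 56.6 pos [0.6235 0.1292 0.2327] rpy [-3.1410e+00 -2.0000e-03  2.9958e+00] w 0.0611 F [-0.46  0.09 -1.39] gf 45.1
turn 1.41 shift [ -2.02 -14.53  -0.24]
```

arm_command(
  targets="0 0 0 0 0 0.45; 0 0 0 0 0 0.48; 0 0 0 0 0 0.48; -0.126 -0.908 -0.015 0 0 0; -0.126 -0.908 -0.015 0 0 0; -0.126 -0.908 -0.015 0 0 0; -0.126 -0.908 -0.015 0 0 0; -0.126 -0.908 -0.015 0 0 0; -0.126 -0.908 -0.015 0 0 0; -0.126 -0.908 -0.015 0 0 0; -0.126 -0.908 -0.015 0 0 0; -0.126 -0.908 -0.015 0 0 0; -0.126 -0.908 -0.015 0 0 0; -0.126 -0.908 -0.015 0 0 0; -0.126 -0.908 -0.015 0 0 0; -0.126 -0.908 -0.015 0 0 0; -0.126 -0.908 -0.015 0 0 0; -0.126 -0.908 -0.015 0 0 0; -0.126 -0.908 -0.015 0 0 0; 0 0 0 0 0 0",
)

```text
time_s: 59.08
eef_pos: [0.5128, -0.2979, 0.2406]
ee_rot: [3.141, -0.001, 2.747]
ft_force: [0.8, -0.3, -1.2]
grip_width: 0.061
grip_force: 45.1
```

arm_command(
  targets="0 0 0 0 0 0; 0 0 0 0 0 0; 0 0 0 0 0 0",
)

```text
time_s: 59.45
eef_pos: [0.5137, -0.2959, 0.2412]
ee_rot: [3.141, -0.0, 2.751]
ft_force: [0.3, -0.0, -0.9]
grip_width: 0.0616
grip_force: 45.1
```

```bash
python3 plan.py .513 -.2968 .1235 2.750
```

```text
t 59.5 pos [ 0.5137 -0.2959  0.2412] rpy [ 3.1415 -0.      2.7508] w 0.0616 F [ 0.29 -0.01 -0.91] gf 45.1
turn 0.00 shift [ 0.01 -0.04  3.92]
```

arm_command(
  targets="0.01 0 0.7 0 0 0; 0 0 0.7 0 0 0; 0 0 0.7 0 0 0; 0 0 0.7 0 0 0; 0 0 0.6 0 0 0; 0 0 0.35 0 0 0; 0 0 0.17 0 0 0; 0 0 0 0 0 0; 0 0 0 0 0 0; 0 0 0 0 0 0",
)

```text
time_s: 60.7
eef_pos: [0.5136, -0.2968, 0.1245]
ee_rot: [-3.141, 0.001, 2.75]
ft_force: [-0.0, 0.2, -1.9]
grip_width: 0.0613
grip_force: 45.1
```

arm_command(
  targets="0 0 0.04 0 0 0; 0 0 0.04 0 0 0; 0 0 0.03 0 0 0; 0 0 0 0 0 0; 0 0 0 0 0 0",
)

```text
time_s: 61.32
eef_pos: [0.5132, -0.2966, 0.1204]
ee_rot: [-3.142, 0.0, 2.75]
ft_force: [-0.6, -0.8, -0.4]
grip_width: 0.0612
grip_force: 45.2
```

arm_command(
  targets="0 0 0.02 0 0 0; 0 0 0 0 0 0; 0 0 0 0 0 0",
)

```text
time_s: 61.7
eef_pos: [0.5133, -0.2967, 0.1203]
ee_rot: [-3.141, 0.0, 2.75]
ft_force: [-3.0, 0.9, 4.1]
grip_width: 0.0611
grip_force: 45.7
```

arm_command(
  targets="0 0 0 0 0 0; 0 0 0 0 0 0; 0 0 0 0 0 0; 0 0 0 0 0 0; 0 0 0 0 0 0; 0 0 -0.5 0 0 0; 0 0 -1 0 0 0; 0 0 -1 0 0 0; 0 0 -1 0 0 0; 0 0 -1 0 0 0; 0 0 0 0 0 0; 0 0 0 0 0 0; 0 0 0 0 0 0",
  fingers=1,
)

```text
time_s: 63.32
eef_pos: [0.5125, -0.2961, 0.2529]
ee_rot: [3.141, -0.003, 2.75]
ft_force: [-0.2, -0.3, 0.1]
grip_width: 0.085
grip_force: 0.0
```

```bash
python3 look.py grey .513 -.2968 .12 .062 0.11 .15 -.39 pics/w7.png; python3 plan.py .4688 -.0318 .19 3.165
```

```text
9899 [ 0.5076 -0.2943 -0.3927  0.0566]
t 63.4 pos [ 0.5125 -0.2961  0.253 ] rpy [ 3.1410e+00 -2.8000e-03  2.7496e+00] w 0.0854 F [-0.22  0.37 -0.27] gf 0.0
turn -2.38 shift [1.25 8.84 2.1 ]
```

View pics/w7.png

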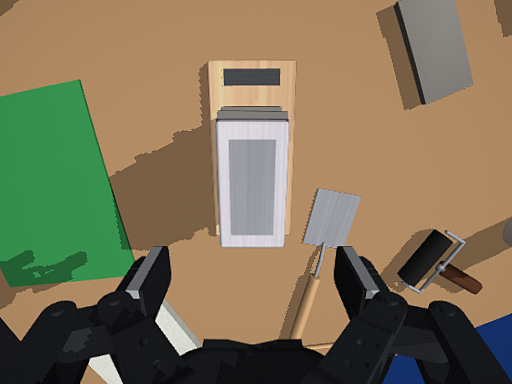

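The column is straight, with its top tin spanning (217,120)–(288,247). Third board next.

arm_command(
  targets="0 0 0 0 0 -0.8; 0 0 0 0 0 -0.8; 0 0 0 0 0 -0.78; 0.125 0.884 0 0 0 0; 0.125 0.884 0 0 0 0; 0.125 0.884 0.2 0 0 0; 0.125 0.884 0.2 0 0 0; 0.125 0.884 0.2 0 0 0; 0.125 0.884 0.3 0 0 0; 0.125 0.884 0.3 0 0 0; 0.125 0.884 0.3 0 0 0; 0.125 0.884 0.3 0 0 0; 0.125 0.884 0.3 0 0 0; 0 0 0 0 0 0; 0 0 0 0 0 0; 0 0 0 0 0 0",
)

```text
time_s: 65.38
eef_pos: [0.4697, -0.0327, 0.1923]
ee_rot: [-3.141, 0.001, -3.119]
ft_force: [0.2, -0.7, -0.4]
grip_width: 0.0855
grip_force: 0.0
```

```bash
python3 look.py grey .4688 -.0318 .13 .068 0 .016 .024; python3 plan.py .4688 -.0318 .0037 3.166
```

```text
6918 [ 0.47   -0.031   0.0278  0.0261]
t 65.4 pos [ 0.4697 -0.0328  0.1922] rpy [-3.1412e+00  8.0000e-04 -3.1191e+00] w 0.0853 F [ 0.05 -0.21 -0.32] gf 0.0
turn -0.01 shift [0.03 0.04 6.28]
```

arm_command(
  targets="0 0.02 0.9 0 0 -0.02; 0 0.02 0.9 0 0 0; 0 0.02 0.9 0 0 0; 0 0 0.9 0 0 0; 0 0 0.8 0 0 0; 0 0 0.7 0 0 0; 0 0 0.6 0 0 0; 0 0 0.4 0 0 0; 0 0 0.2 0 0 0; 0 0 0 0 0 0; 0 0 0 0 0 0; 0 0 0 0 0 0",
  grip_force=25,
)

```text
time_s: 66.92
eef_pos: [0.4699, -0.0306, 0.0034]
ee_rot: [-3.141, 0.001, -3.115]
ft_force: [0.4, -0.3, 0.3]
grip_width: 0.0854
grip_force: 0.0
```

arm_command(
  targets="0 0 0 0 0 0; 0 0 0 0 0 0; 0 0 0 0 0 0; 0 0 0 0 0 0; 0 0 0 0 0 0; 0 0 0 0 0 0",
  fingers=0,
)

```text
time_s: 67.68
eef_pos: [0.4698, -0.0305, 0.0033]
ee_rot: [3.142, 0.001, -3.115]
ft_force: [-1.7, 0.2, 5.7]
grip_width: 0.0673
grip_force: 28.4
```

arm_command(
  targets="0 0 -0.3 0 0 0; 0 0 -0.5 0 0 0; 0 0 -0.7 0 0 0; 0 0 -0.8 0 0 0; 0 0 -0.8 0 0 0; 0 0 -0.8 0 0 0; 0 0 -0.8 0 0 0; 0 0 -0.8 0 0 0; 0 0 -0.8 0 0 0; 0 0 -0.8 0 0 0; 0 0 -0.8 0 0 0; 0 0 -0.5 0 0 0; 0 0 0 0 0 0; 0 0 0 0 0 0; 0 0 0 0 0 0",
)

```text
time_s: 69.55
eef_pos: [0.4688, -0.0304, 0.2534]
ee_rot: [3.141, -0.002, -3.115]
ft_force: [-0.1, -0.4, -0.6]
grip_width: 0.0672
grip_force: 28.5
```

```bash
python3 plan.py .513 -.2968 .25 2.750
```

```text
t 69.5 pos [ 0.4688 -0.0304  0.2534] rpy [ 3.1411e+00 -2.2000e-03 -3.1146e+00] w 0.0672 F [-0.1  -0.43 -0.57] gf 28.5
turn 2.40 shift [-4.75 -7.65  0.11]
```

arm_command(
  targets="0 0 0 0 0 0.5; 0 0 0 0 0 0.6; 0 0 0 0 0 0.6; 0 0 0 0 0 0.7; -0.475 -0.765 0 0 0 0; -0.475 -0.765 0 0 0 0; -0.475 -0.765 0 0 0 0; -0.475 -0.765 0 0 0 0; -0.475 -0.765 0 0 0 0; -0.475 -0.765 0 0 0 0; -0.475 -0.765 0 0 0 0; -0.475 -0.765 0 0 0 0; -0.475 -0.765 0 0 0 0; -0.475 -0.765 0 0 0 0; 0 0 0 0 0 0; 0 0 0 0 0 0; 0 0 0 0 0 0",
)

```text
time_s: 71.68
eef_pos: [0.5134, -0.2963, 0.2546]
ee_rot: [3.141, -0.0, 2.75]
ft_force: [-0.5, 1.5, -0.5]
grip_width: 0.0672
grip_force: 28.5
```

```bash
python3 plan.py .513 -.2968 .1495 2.750
```

```text
t 71.7 pos [ 0.5134 -0.2963  0.2546] rpy [ 3.1413e+00 -3.0000e-04  2.7505e+00] w 0.0672 F [-0.46  1.54 -0.49] gf 28.5
turn 0.00 shift [ 0.01 -0.02  3.5 ]
```

arm_command(
  targets="0 0 0.7 0 0 0; 0 0 0.7 0 0 0; 0 0 0.7 0 0 0; 0 0 0.7 0 0 0; 0 0 0.4 0 0 0; 0 0 0.3 0 0 0; 0 0 0 0 0 0; 0 0 0 0 0 0; 0 0 0 0 0 0; 0 0 0.04 0 0 0; 0 0 0.04 0 0 0; 0 0 0.04 0 0 0; 0 0 0 0 0 0; 0 0 0 0 0 0",
)

```text
time_s: 73.42
eef_pos: [0.5134, -0.297, 0.1461]
ee_rot: [3.142, -0.0, 2.75]
ft_force: [1.0, -0.2, -0.2]
grip_width: 0.067
grip_force: 28.5
```

arm_command(
  targets="0 0 0.03 0 0 0; 0 0 0.01 0 0 0; 0 0 0 0 0 0; 0 0 0 0 0 0",
)

```text
time_s: 73.92
eef_pos: [0.5136, -0.2971, 0.1453]
ee_rot: [-3.142, 0.0, 2.75]
ft_force: [-1.1, 0.1, 2.5]
grip_width: 0.0671
grip_force: 28.8
```

arm_command(
  targets="0 0 0 0 0 0; 0 0 0 0 0 0; 0 0 0 0 0 0; 0 0 0 0 0 0; 0 0 0 0 0 0; 0 0 -0.5 0 0 0; 0 0 -1 0 0 0; 0 0 -1 0 0 0; 0 0 -1 0 0 0; 0 0 -0.5 0 0 0; 0 0 0 0 0 0; 0 0 0 0 0 0; 0 0 0 0 0 0",
  fingers=1,
)

```text
time_s: 75.55
eef_pos: [0.5128, -0.2966, 0.2631]
ee_rot: [3.141, -0.003, 2.75]
ft_force: [-0.0, -0.3, -0.0]
grip_width: 0.086
grip_force: 0.0
```

```bash
python3 look.py grey .513 -.2968 .13 .068 0.15 .158 -.39; python3 plan.py .4669 .2864 .2 3.026
```

```text
11093 [ 0.5106 -0.296  -0.3908  0.0407]
t 75.6 pos [ 0.513  -0.2967  0.2633] rpy [ 3.1410e+00 -2.5000e-03  2.7497e+00] w 0.0851 F [-0.21 -0.26  0.41] gf 0.0
turn -1.58 shift [ 3.77 19.13  2.11]
```

arm_command(
  targets="0 0 0 0 0 -0.79; 0 0 0 0 0 -0.79; 0 0 0 0 0 0",
)

```text
time_s: 75.97
eef_pos: [0.5132, -0.2969, 0.2641]
ee_rot: [3.141, -0.001, 3.024]
ft_force: [0.2, -0.3, -0.2]
grip_width: 0.0852
grip_force: 0.0
```

arm_command(
  targets="0.188 0.957 0.1 0 0 0; 0.188 0.957 0.1 0 0 0; 0.188 0.957 0.1 0 0 0; 0.188 0.957 0.1 0 0 0; 0.188 0.957 0.1 0 0 0; 0.188 0.957 0.1 0 0 0; 0.188 0.957 0.1 0 0 0; 0.188 0.957 0.1 0 0 0; 0.188 0.957 0.1 0 0 0; 0.188 0.957 0.1 0 0 0; 0.188 0.957 0.1 0 0 0; 0.188 0.957 0.1 0 0 0; 0.188 0.957 0.1 0 0 0; 0.188 0.957 0.1 0 0 0; 0.188 0.957 0.1 0 0 0; 0.188 0.957 0.1 0 0 0; 0.188 0.957 0.1 0 0 0; 0.188 0.957 0.1 0 0 0; 0.188 0.957 0.1 0 0 0; 0.188 0.957 0.1 0 0 0",
)

```text
time_s: 78.47
eef_pos: [0.4676, 0.2873, 0.2045]
ee_rot: [-3.141, -0.0, 3.023]
ft_force: [-0.1, -0.3, 1.3]
grip_width: 0.0851
grip_force: 0.0
```

arm_command(
  targets="0 0 0 0 0 0; 0 0 0 0 0 0; 0 0 0 0 0 0",
)

```text
time_s: 78.85
eef_pos: [0.4681, 0.2856, 0.205]
ee_rot: [-3.141, 0.0, 3.024]
ft_force: [-0.7, 0.7, 0.0]
grip_width: 0.0855
grip_force: 0.0
```

```bash
python3 look.py grey .4669 .2864 .12 .062 0 .04 -.116; python3 plan.py .4669 .2864 .009 3.026
```

```text
6309 [ 0.466   0.2861 -0.1197  0.0219]
t 78.9 pos [0.4682 0.2856 0.2051] rpy [-3.1416e+00  3.0000e-04  3.0239e+00] w 0.0854 F [ 0.52 -0.32 -0.77] gf 0.0
turn -0.01 shift [0.04 0.02 6.54]
```

arm_command(
  targets="0.03 0.01 0.9 0 0 0; 0.03 0.01 0.9 0 0 0; 0.02 0 0.9 0 0 0; 0.02 0 0.9 0 0 0; 0 0 0.9 0 0 0; 0 0 0.8 0 0 0; 0 0 0.8 0 0 0; 0 0 0.42 0 0 0; 0 0 0 0 0 0; 0 0 0 0 0 0",
  grip_force=40,
)

```text
time_s: 80.15
eef_pos: [0.4659, 0.2876, 0.0104]
ee_rot: [3.141, 0.002, 3.025]
ft_force: [0.4, 0.1, 0.6]
grip_width: 0.0855
grip_force: 0.0
```

arm_command(
  targets="0 0 0 0 0 0; 0 0 0 0 0 0; 0 0 0 0 0 0; 0 0 0 0 0 0; 0 0 0 0 0 0; 0 0 0 0 0 0",
  fingers=0,
)

```text
time_s: 80.9
eef_pos: [0.4659, 0.2877, 0.0106]
ee_rot: [3.141, 0.002, 3.026]
ft_force: [-0.9, -1.1, 5.7]
grip_width: 0.0611
grip_force: 46.0
```

arm_command(
  targets="0 0 -0.4 0 0 0; 0 0 -0.7 0 0 0; 0 0 -0.9 0 0 0; 0 0 -0.9 0 0 0; 0 0 -0.9 0 0 0; 0 0 -0.9 0 0 0; 0 0 -0.9 0 0 0; 0 0 -0.9 0 0 0; 0 0 -0.9 0 0 0; 0 0 -0.9 0 0 0; 0 0 -0.6 0 0 0; 0 0 0 0 0 0; 0 0 0 0 0 0; 0 0 0 0 0 0",
)

```text
time_s: 82.65
eef_pos: [0.4644, 0.287, 0.2746]
ee_rot: [-3.14, -0.002, 3.025]
ft_force: [0.9, 0.0, -2.4]
grip_width: 0.0611
grip_force: 45.1
```

```bash
python3 plan.py .513 -.2968 .28 2.750
```

```text
t 82.7 pos [0.4644 0.287  0.2746] rpy [-3.1401e+00 -2.5000e-03  3.0255e+00] w 0.0611 F [ 0.9   0.02 -2.35] gf 45.1
turn 1.58 shift [ -8.93 -17.37  -0.18]
```

arm_command(
  targets="0 0 0 0 0 0.5; 0 0 0 0 0 0.54; 0 0 0 0 0 0.54; 0 0 0 0 0 0",
)

```text
time_s: 83.15
eef_pos: [0.4647, 0.2872, 0.2753]
ee_rot: [-3.14, -0.001, 2.751]
ft_force: [0.9, -0.2, -2.3]
grip_width: 0.0615
grip_force: 45.0
```

arm_command(
  targets="-0.446 -0.868 -0.01 0 0 0; -0.446 -0.868 -0.01 0 0 0; -0.446 -0.868 -0.01 0 0 0; -0.446 -0.868 -0.01 0 0 0; -0.446 -0.868 -0.01 0 0 0; -0.446 -0.868 -0.01 0 0 0; -0.446 -0.868 -0.01 0 0 0; -0.446 -0.868 -0.01 0 0 0; -0.446 -0.868 -0.01 0 0 0; -0.446 -0.868 -0.01 0 0 0; -0.446 -0.868 -0.01 0 0 0; -0.446 -0.868 -0.01 0 0 0; -0.446 -0.868 -0.01 0 0 0; -0.446 -0.868 -0.01 0 0 0; -0.446 -0.868 -0.01 0 0 0; -0.446 -0.868 -0.01 0 0 0; -0.446 -0.868 -0.01 0 0 0; -0.446 -0.868 -0.01 0 0 0; -0.446 -0.868 -0.01 0 0 0; -0.446 -0.868 -0.01 0 0 0",
)

```text
time_s: 85.65
eef_pos: [0.5133, -0.2971, 0.2816]
ee_rot: [3.141, -0.001, 2.751]
ft_force: [0.2, -0.6, -2.3]
grip_width: 0.0614
grip_force: 45.0
```

arm_command(
  targets="0 0 0 0 0 0; 0 0 0 0 0 0; 0 0 0 0 0 0; 0 0 0 0 0 0",
)

```text
time_s: 86.15
eef_pos: [0.5135, -0.2955, 0.2825]
ee_rot: [3.142, 0.0, 2.751]
ft_force: [0.4, -0.0, -2.7]
grip_width: 0.0611
grip_force: 45.1
```

```bash
python3 plan.py .513 -.2968 .172 2.750
```

```text
t 86.2 pos [ 0.5135 -0.2955  0.2825] rpy [3.1416e+00 2.0000e-04 2.7509e+00] w 0.0611 F [ 0.43 -0.01 -2.75] gf 45.1
turn 0.01 shift [-0.   -0.05  3.68]
```

arm_command(
  targets="0 -0.01 0.7 0 0 0; 0 -0.01 0.7 0 0 0; 0 0 0.7 0 0 0; 0 0 0.7 0 0 0; 0 0 0.5 0 0 0; 0 0 0.38 0 0 0; 0 0 0 0 0 0; 0 0 0 0 0 0; 0 0 0 0 0 0; 0 0 0.04 0 0 0; 0 0 0.04 0 0 0; 0 0 0.04 0 0 0; 0 0 0 0 0 0; 0 0 0 0 0 0",
)

```text
time_s: 87.9
eef_pos: [0.5133, -0.2968, 0.1686]
ee_rot: [-3.142, 0.0, 2.75]
ft_force: [-0.0, 0.5, -0.1]
grip_width: 0.0612
grip_force: 45.2
```

arm_command(
  targets="0 0 0.02 0 0 0; 0 0 0 0 0 0; 0 0 0 0 0 0",
)

```text
time_s: 88.28
eef_pos: [0.5133, -0.2968, 0.1686]
ee_rot: [-3.142, 0.001, 2.75]
ft_force: [-3.2, 2.2, 6.0]
grip_width: 0.0612
grip_force: 45.9
```

arm_command(
  targets="0 0 0 0 0 0; 0 0 0 0 0 0; 0 0 0 0 0 0; 0 0 0 0 0 0; 0 0 0 0 0 0; 0 0 -0.5 0 0 0; 0 0 -1 0 0 0; 0 0 -1 0 0 0; 0 0 -1 0 0 0; 0 0 0 0 0 0; 0 0 0 0 0 0; 0 0 0 0 0 0",
  fingers=1,
)

```text
time_s: 89.78
eef_pos: [0.5126, -0.2963, 0.2709]
ee_rot: [3.141, -0.003, 2.75]
ft_force: [-0.2, -0.4, 0.0]
grip_width: 0.0855
grip_force: 0.0
```

```bash
python3 look.py grey .513 -.2968 .12 .062 0.158 .198 -.39; python3 plan.py .47 -.031 .19 3.168
```

```text
12514 [ 0.508  -0.2948 -0.3917  0.072 ]
t 89.8 pos [ 0.5126 -0.2964  0.271 ] rpy [ 3.1410e+00 -2.8000e-03  2.7497e+00] w 0.0852 F [-0.73 -0.08 -0.71] gf 0.0
turn -2.40 shift [1.19 8.88 2.7 ]
```

Last board (flat on the table).

arm_command(
  targets="0 0 0 0 0 -0.8; 0 0 0 0 0 -0.8; 0 0 0 0 0 -0.8; 0.119 0.888 0 0 0 0; 0.119 0.888 0 0 0 0; 0.119 0.888 0.2 0 0 0; 0.119 0.888 0.2 0 0 0; 0.119 0.888 0.3 0 0 0; 0.119 0.888 0.4 0 0 0; 0.119 0.888 0.4 0 0 0; 0.119 0.888 0.4 0 0 0; 0.119 0.888 0.4 0 0 0; 0.119 0.888 0.4 0 0 0; 0 0 0 0 0 0; 0 0 0 0 0 0; 0 0 0 0 0 0",
)

```text
time_s: 91.82
eef_pos: [0.4707, -0.0319, 0.1925]
ee_rot: [-3.141, 0.001, -3.115]
ft_force: [0.1, -0.3, -0.1]
grip_width: 0.0855
grip_force: 0.0
```

```bash
python3 look.py grey .47 -.031 .13 .068 0 .008 .026; python3 plan.py .47 -.031 0 3.166
```

```text
6521 [ 0.471  -0.0297  0.0351  0.0226]
t 91.9 pos [ 0.4707 -0.032   0.1924] rpy [-3.1412e+00  1.1000e-03 -3.1156e+00] w 0.0853 F [-0.15  0.18 -0.6 ] gf 0.0
turn 0.01 shift [0.02 0.03 6.41]
```

arm_command(
  targets="0 0.03 0.9 0 0 -0.05; 0 0.03 0.9 0 0 0; 0 0.02 0.9 0 0 0; 0 0 0.9 0 0 0; 0 0 0.8 0 0 0; 0 0 0.7 0 0 0; 0 0 0.6 0 0 0; 0 0 0.5 0 0 0; 0 0 0.2 0 0 0; 0 0 0.1 0 0 0; 0 0 0 0 0 0; 0 0 0 0 0 0; 0 0 0 0 0 0",
  grip_force=25,
)

```text
time_s: 93.5
eef_pos: [0.4706, -0.029, -0.0028]
ee_rot: [-3.141, 0.001, -3.106]
ft_force: [0.5, 0.1, -2.0]
grip_width: 0.0856
grip_force: 0.0
```

arm_command(
  targets="0 0 0 0 0 0; 0 0 0 0 0 0; 0 0 0 0 0 0; 0 0 0 0 0 0; 0 0 0 0 0 0; 0 0 0 0 0 0",
  fingers=0,
)

```text
time_s: 94.25
eef_pos: [0.4705, -0.029, -0.0028]
ee_rot: [-3.142, 0.0, -3.106]
ft_force: [-1.4, -0.3, 5.8]
grip_width: 0.0671
grip_force: 28.1
```

arm_command(
  targets="0 0 -0.3 0 0 0; 0 0 -0.5 0 0 0; 0 0 -0.7 0 0 0; 0 0 -0.9 0 0 0; 0 0 -0.9 0 0 0; 0 0 -0.9 0 0 0; 0 0 -0.9 0 0 0; 0 0 -0.9 0 0 0; 0 0 -0.9 0 0 0; 0 0 -0.9 0 0 0; 0 0 -0.9 0 0 0; 0 0 -0.8 0 0 0; 0 0 0 0 0 0; 0 0 0 0 0 0; 0 0 0 0 0 0",
)

```text
time_s: 96.12
eef_pos: [0.4695, -0.0289, 0.2802]
ee_rot: [3.141, -0.002, -3.106]
ft_force: [0.1, -0.0, -0.7]
grip_width: 0.0668
grip_force: 28.4
```

```bash
python3 plan.py .513 -.2968 .28 2.750
```

```text
t 96.1 pos [ 0.4695 -0.0289  0.2802] rpy [ 3.1411e+00 -2.4000e-03 -3.1059e+00] w 0.0668 F [ 0.12 -0.01 -0.7 ] gf 28.4
turn 2.45 shift [-4.75 -7.7   0.01]
```

arm_command(
  targets="0 0 0 0 0 0.5; 0 0 0 0 0 0.6; 0 0 0 0 0 0.65; 0 0 0 0 0 0.7; -0.475 -0.77 0 0 0 0; -0.475 -0.77 0 0 0 0; -0.475 -0.77 0 0 0 0; -0.475 -0.77 0 0 0 0; -0.475 -0.77 0 0 0 0; -0.475 -0.77 0 0 0 0; -0.475 -0.77 0 0 0 0; -0.475 -0.77 0 0 0 0; -0.475 -0.77 0 0 0 0; -0.475 -0.77 0 0 0 0; 0 0 0 0 0 0; 0 0 0 0 0 0; 0 0 0 0 0 0",
)

```text
time_s: 98.25
eef_pos: [0.5137, -0.2962, 0.2816]
ee_rot: [3.141, -0.0, 2.75]
ft_force: [0.5, -0.1, -0.9]
grip_width: 0.0669
grip_force: 28.4
```

```bash
python3 plan.py .513 -.2968 .198 2.750
```

```text
t 98.2 pos [ 0.5137 -0.2962  0.2816] rpy [ 3.1414e+00 -3.0000e-04  2.7505e+00] w 0.0669 F [ 0.5  -0.06 -0.85] gf 28.4
turn 0.00 shift [ 0.01 -0.03  2.79]
```

arm_command(
  targets="0 0 0.6 0 0 0; 0 0 0.6 0 0 0; 0 0 0.6 0 0 0; 0 0 0.5 0 0 0; 0 0 0.3 0 0 0; 0 0 0.15 0 0 0; 0 0 0 0 0 0; 0 0 0 0 0 0; 0 0 0 0 0 0; 0 0 0.04 0 0 0; 0 0 0.04 0 0 0; 0 0 0.03 0 0 0; 0 0 0 0 0 0; 0 0 0 0 0 0",
)

```text
time_s: 100.0
eef_pos: [0.5137, -0.2969, 0.1959]
ee_rot: [-3.142, 0.0, 2.75]
ft_force: [0.1, -1.0, -1.0]
grip_width: 0.0668
grip_force: 28.4
```

Release, then off to look at the iron from above.

arm_command(
  targets="0 0 0.03 0 0 0; 0 0 0.01 0 0 0; 0 0 0 0 0 0; 0 0 0 0 0 0",
)

```text
time_s: 100.5
eef_pos: [0.5138, -0.297, 0.1953]
ee_rot: [-3.141, 0.0, 2.75]
ft_force: [-1.4, 1.1, 4.4]
grip_width: 0.0667
grip_force: 28.8
```

arm_command(
  targets="0 0 0 0 0 0; 0 0 0 0 0 0; 0 0 0 0 0 0; 0 0 0 0 0 0; 0 0 0 0 0 0; 0 0 -0.5 0 0 0; 0 0 -1 0 0 0; 0 0 -1 0 0 0; 0 0 -0.5 0 0 0; 0 0 0 0 0 0; 0 0 0 0 0 0; 0 0 0 0 0 0",
  fingers=1,
)

```text
time_s: 102.0
eef_pos: [0.5132, -0.2965, 0.2829]
ee_rot: [3.141, -0.003, 2.75]
ft_force: [0.6, -0.2, -1.0]
grip_width: 0.0853
grip_force: 0.0
```

```bash
python3 look.py grey .513 -.2968 .13 .068 0.198 .206 -.39; python3 - <<'E'
from h import *
c=robot.camera_params("top");im=robot.get_image("top");cv2.imwrite("pics/t8.png",cv2.resize(im[:,:,::-1],None,fx=1.5,fy=1.5))
m=comp(mask(im,"dark"),(226,260),7);print("iron",m.sum(),fit(m,c,.11,.06,0,.016,(-.2,.1,.3)))
E
python3 plan.py .4571 .1404 .22 3.229
```

```text
13791 [ 0.5098 -0.2954 -0.3938  0.0587]
iron 971 [0.4572 0.1405 0.0874 0.0464]
t 102.1 pos [ 0.5133 -0.2967  0.2834] rpy [ 3.1411e+00 -2.1000e-03  2.7497e+00] w 0.0852 F [ 0.66  0.28 -0.65] gf 0.0
turn -2.75 shift [ 0.6  14.68  2.11]
```

View pics/t8.png

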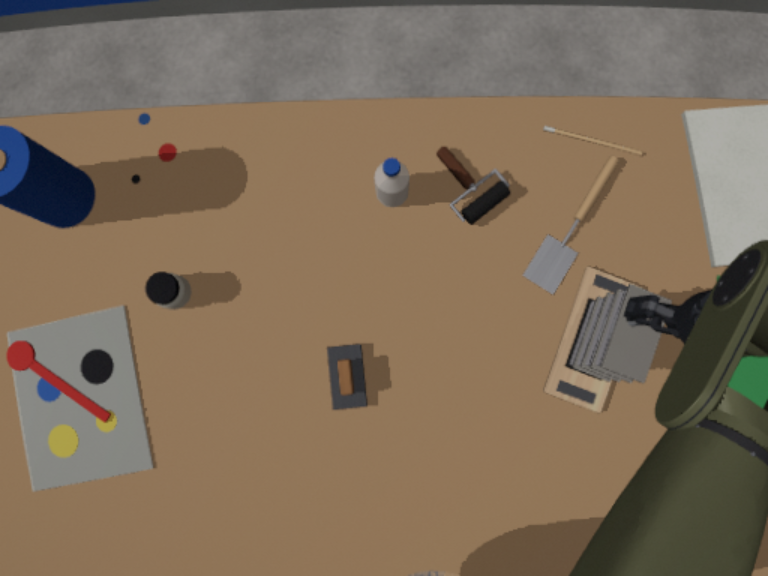

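The column holds four tins and boards, and the iron is still at (347,377).

arm_command(
  targets="0 0 0 0 0 -0.9; 0 0 0 0 0 -0.9; 0 0 0 0 0 -0.95; 0.04 0.978 0 0 0 0; 0.04 0.978 0 0 0 0; 0.04 0.978 0.1 0 0 0; 0.04 0.978 0.1 0 0 0; 0.04 0.978 0.1 0 0 0; 0.04 0.978 0.2 0 0 0; 0.04 0.978 0.2 0 0 0; 0.04 0.978 0.2 0 0 0; 0.04 0.978 0.2 0 0 0; 0.04 0.978 0.2 0 0 0; 0.04 0.978 0.2 0 0 0; 0.04 0.978 0.2 0 0 0; 0.04 0.978 0.2 0 0 0; 0.04 0.978 0.2 0 0 0; 0 0 0 0 0 0; 0 0 0 0 0 0; 0 0 0 0 0 0",
)

```text
time_s: 104.6
eef_pos: [0.4611, 0.11, 0.2219]
ee_rot: [-3.141, 0.0, -3.055]
ft_force: [-0.1, -0.5, -0.5]
grip_width: 0.0856
grip_force: 0.0
```

```bash
sed 's/comp(mask(im,k),proj(\[\[x,y,z1\]\],c)\[0\])/comp(mask(im,k),proj([[x-.04,y,z1]],c)[0],15)/' look.py > looki.py; python3 looki.py dark .4571 .1404 .11 .06 0 .016 .087 pics/w9.png; python3 plan.py .4571 .1404 .022 3.229
```

```text
4261 [0.4576 0.1416 0.0878 0.0359]
t 104.7 pos [0.4611 0.11   0.222 ] rpy [-3.1415e+00  4.0000e-04 -3.0548e+00] w 0.0852 F [ 0.12 -0.25 -0.47] gf 0.0
turn -0.00 shift [0.05 1.02 6.67]
```

View pics/w9.png

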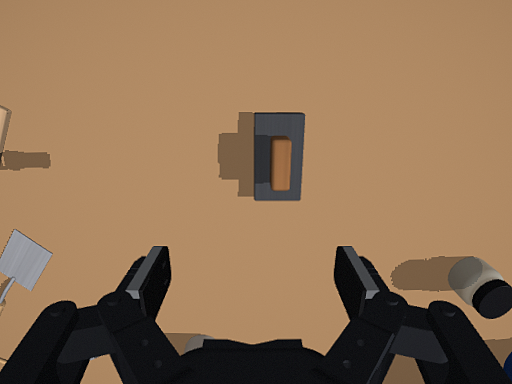

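Iron slab spans (254–304, 113–200) with its bar at (282,163). I'm short by one row, so shift over it and recheck.

arm_command(
  targets="0.03 0.53 0.5 0 0 0; 0.03 0.53 0.5 0 0 0; 0 0 0.5 0 0 0; 0 0 0 0 0 0; 0 0 0 0 0 0; 0 0 0 0 0 0",
  grip_force=80,
)

```text
time_s: 105.4
eef_pos: [0.4568, 0.1422, 0.1775]
ee_rot: [3.141, 0.001, -3.054]
ft_force: [0.0, -0.3, 0.1]
grip_width: 0.0852
grip_force: 0.0
```

```bash
python3 looki.py dark .4571 .1404 .11 .06 0 .016 .087; python3 plan.py .4574 .141 .022 3.229; python3 - <<'E'
from h import *
c=robot.camera_params("wrist");im=robot.get_image("wrist");h=cv2.cvtColor(im,cv2.COLOR_RGB2HSV)
p=proj([[.4574,.141,.05]],c)[0].astype(int)
x0,y0=p-28;sub=h[y0:y0+56,x0:x0+56];m=((sub[...,1]>110)&(sub[...,0]<20)&(sub[...,2]>120)).astype(np.uint8)
n,l,st,ce=cv2.connectedComponentsWithStats(m);i=l[28,28];print(p,st[i],unproj(ce[i]+[x0,y0],.05,c))
E
```

```text
5434 [0.457  0.1413 0.086  0.0387]
t 105.5 pos [0.4568 0.1421 0.1775] rpy [ 3.1415e+00  1.4000e-03 -3.0539e+00] w 0.0854 F [-0.21 -0.55  0.04] gf 0.0
turn 0.00 shift [-0.02 -0.04  5.18]
[250 180] [  21    0   20   54 1040] [0.45512449 0.14280192 0.05      ]
```

arm_command(
  targets="0 -0.01 0.8 0 0 0; 0 -0.01 0.8 0 0 0; 0 0 0.8 0 0 0; 0 0 0.8 0 0 0; 0 0 0.8 0 0 0; 0 0 0.6 0 0 0; 0 0 0.4 0 0 0; 0 0 0.15 0 0 0; 0 0 0 0 0 0; 0 0 0 0 0 0; 0 0 0 0 0 0",
  grip_force=80,
)

```text
time_s: 106.88
eef_pos: [0.4568, 0.1418, 0.0229]
ee_rot: [3.141, 0.001, -3.053]
ft_force: [-0.2, 0.2, 0.9]
grip_width: 0.0852
grip_force: 0.0
```

arm_command(
  targets="0 0 0 0 0 0; 0 0 0 0 0 0; 0 0 0 0 0 0; 0 0 0 0 0 0; 0 0 0 0 0 0; 0 0 0 0 0 0; 0 0 0 0 0 0; 0 0 0 0 0 0",
  fingers=0,
)

```text
time_s: 107.88
eef_pos: [0.4565, 0.1417, 0.0225]
ee_rot: [-3.142, 0.0, -3.054]
ft_force: [-0.2, -0.8, 4.0]
grip_width: 0.0204
grip_force: 80.7
```

arm_command(
  targets="0 0 -0.3 0 0 0; 0 0 -0.5 0 0 0; 0 0 -0.7 0 0 0; 0 0 -0.8 0 0 0; 0 0 -0.8 0 0 0; 0 0 -0.8 0 0 0; 0 0 -0.8 0 0 0; 0 0 -0.8 0 0 0; 0 0 -0.8 0 0 0; 0 0 -0.8 0 0 0; 0 0 -0.8 0 0 0; 0 0 -0.7 0 0 0; 0 0 -0.5 0 0 0; 0 0 0 0 0 0; 0 0 0 0 0 0; 0 0 0 0 0 0",
)

```text
time_s: 109.88
eef_pos: [0.4557, 0.1416, 0.2937]
ee_rot: [-3.141, -0.003, -3.054]
ft_force: [0.4, -0.2, -9.0]
grip_width: 0.0209
grip_force: 79.3
```

```bash
python3 plan.py .513 -.2968 .29 2.750
```

```text
t 109.9 pos [0.4557 0.1416 0.2937] rpy [-3.1413e+00 -2.6000e-03 -3.0535e+00] w 0.0209 F [ 0.36 -0.18 -8.98] gf 79.3
turn 2.75 shift [ -7.34 -12.78   0.12]
```

arm_command(
  targets="0 0 0 0 0 0.4; 0 0 0 0 0 0.6; 0 0 0 0 0 0.6; 0 0 0 0 0 0.6; 0 0 0 0 0 0.55; 0 0 0 0 0 0",
)

```text
time_s: 110.62
eef_pos: [0.456, 0.1416, 0.2943]
ee_rot: [-3.141, -0.001, 2.751]
ft_force: [0.3, -0.0, -7.5]
grip_width: 0.0211
grip_force: 79.2
```

arm_command(
  targets="-0.408 -0.71 0 0 0 0; -0.408 -0.71 0 0 0 0; -0.408 -0.71 0 0 0 0; -0.408 -0.71 0 0 0 0; -0.408 -0.71 0 0 0 0; -0.408 -0.71 0 0 0 0; -0.408 -0.71 0 0 0 0; -0.408 -0.71 0 0 0 0; -0.408 -0.71 0 0 0 0; -0.408 -0.71 0 0 0 0; -0.408 -0.71 0 0 0 0; -0.408 -0.71 0 0 0 0; -0.408 -0.71 0 0 0 0; -0.408 -0.71 0 0 0 0; -0.408 -0.71 0 0 0 0; -0.408 -0.71 0 0 0 0; -0.408 -0.71 0 0 0 0; -0.408 -0.71 0 0 0 0; 0 0 0 0 0 0; 0 0 0 0 0 0",
)

```text
time_s: 113.12
eef_pos: [0.5135, -0.297, 0.295]
ee_rot: [3.141, -0.001, 2.75]
ft_force: [-0.1, -0.1, -7.4]
grip_width: 0.0211
grip_force: 80.0
```

arm_command(
  targets="0 0 0 0 0 0; 0 0 0 0 0 0; 0 0 0 0 0 0; 0 0 0 0 0 0",
)

```text
time_s: 113.62
eef_pos: [0.5135, -0.2966, 0.2953]
ee_rot: [-3.142, 0.0, 2.75]
ft_force: [-0.9, 0.9, -8.3]
grip_width: 0.0205
grip_force: 80.0
```

```bash
python3 plan.py .513 -.2968 .232 2.750; python3 - <<'E'
from h import *
im=robot.get_image("wrist");cv2.imwrite("pics/w10.png",im[:,:,::-1])
E
```

```text
t 113.6 pos [ 0.5135 -0.2966  0.2953] rpy [-3.1415e+00  2.0000e-04  2.7500e+00] w 0.0205 F [-0.92  0.91 -8.29] gf 80.0
turn 0.00 shift [ 0.01 -0.01  2.11]
```

View pics/w10.png

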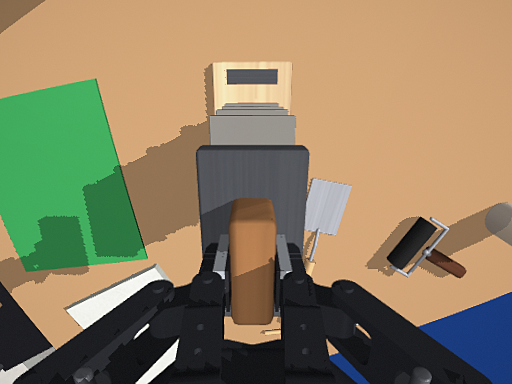

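The iron hangs level and aligned above the column, with the slab edge at row 148 and columns 197–309. Lower it.

arm_command(
  targets="0 0 0.5 0 0 0; 0 0 0.5 0 0 0; 0 0 0.5 0 0 0; 0 0 0.35 0 0 0; 0 0 0.2 0 0 0; 0 0 0.06 0 0 0; 0 0 0 0 0 0; 0 0 0 0 0 0; 0 0 0 0 0 0; 0 0 0.04 0 0 0; 0 0 0.04 0 0 0; 0 0 0.03 0 0 0; 0 0 0 0 0 0; 0 0 0 0 0 0",
)

```text
time_s: 115.42
eef_pos: [0.5135, -0.2968, 0.2286]
ee_rot: [3.142, -0.0, 2.75]
ft_force: [0.4, -0.0, -7.7]
grip_width: 0.0204
grip_force: 80.3
```

arm_command(
  targets="0 0 0.03 0 0 0; 0 0 0 0 0 0; 0 0 0 0 0 0; 0 0 0 0 0 0",
)

```text
time_s: 115.92
eef_pos: [0.5136, -0.2969, 0.2285]
ee_rot: [-3.141, 0.001, 2.75]
ft_force: [-1.7, 1.2, -2.0]
grip_width: 0.0211
grip_force: 80.8
```

arm_command(
  targets="0 0 0.02 0 0 0; 0 0 0 0 0 0; 0 0 0 0 0 0",
)

```text
time_s: 116.3
eef_pos: [0.5137, -0.2969, 0.2285]
ee_rot: [-3.141, 0.001, 2.75]
ft_force: [-4.3, 3.2, 4.5]
grip_width: 0.0208
grip_force: 81.8
```

arm_command(
  targets="0 0 0 0 0 0; 0 0 0 0 0 0; 0 0 0 0 0 0; 0 0 0 0 0 0; 0 0 0 0 0 0; 0 0 0 0 0 0; 0 0 -0.3 0 0 0; 0 0 -0.7 0 0 0; 0 0 -1 0 0 0; 0 0 -1 0 0 0; 0 0 -1 0 0 0; 0 0 -0.5 0 0 0; 0 0 0 0 0 0; 0 0 0 0 0 0; 0 0 0 0 0 0",
  fingers=1,
)

```text
time_s: 118.18
eef_pos: [0.5131, -0.2965, 0.3603]
ee_rot: [3.141, -0.003, 2.75]
ft_force: [-0.6, -0.9, 1.0]
grip_width: 0.0848
grip_force: 0.0
```

```bash
python3 plan.py; python3 - <<'E'
from h import *
c=robot.camera_params("wrist");im=robot.get_image("wrist")
for n,z in((.0,.222),):
    p=proj(box(.513,-.2968,-.391,.11,.06,.206,.222),c)
    q=proj(box(.513,-.2968,-.391,.13,.068,.198,.206),c)
o=im[:,:,::-1].copy()
for u in (*p,*q): cv2.circle(o,tuple(np.int32(u.round())),2,(0,0,255),-1)
s=cv2.resize(robot.get_image("scene")[60:300,60:300,::-1],(384,384),interpolation=cv2.INTER_CUBIC)
cv2.imwrite("pics/f11.png",cv2.resize(np.hstack([o,s]),None,fx=.89,fy=.89))
E
```

```text
t 118.2 pos [ 0.5131 -0.2965  0.3603] rpy [ 3.1409e+00 -2.9000e-03  2.7497e+00] w 0.0848 F [-0.6  -0.93  1.02] gf 0.0
```

View pics/f11.png

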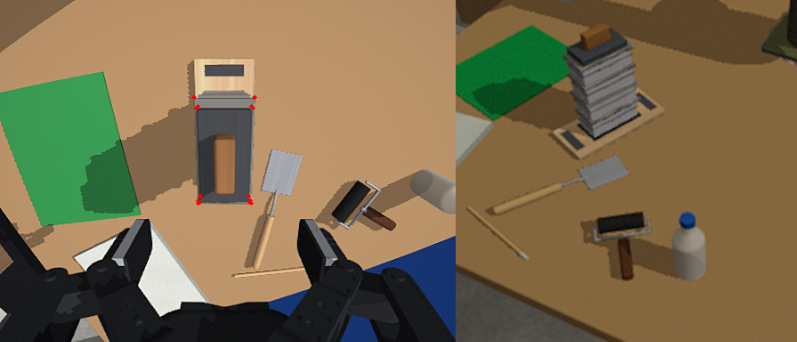

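The iron at (224,155) matches the projected model corners, and the column stands straight in the scene view. Hand in.

```bash
python3 -c "
from workcell import robot
print(robot.sign_off())"
```

```text
the job is handed in; nothing more can be done
None
```

I stacked all four tins on the mat with the full one at the bottom, one board on each and the iron on top, and handed the job in at about 118 s; the hand-in call returned no verdict.

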